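# Pack away the graded blank cups

### The arm

A 6-joint arm with a two-finger parallel gripper is mounted at the origin on the work surface. World frame = base frame: x ahead of the robot, y to its left, z up, the work surface at z = 0. Lengths are in m, angles in rad, forces in N, time in s.
With the tool pointing down it reaches from about 0.325 to 0.9 m from the base axis. Payload 6.1 kg.
Tool frame: the origin (TCP) lies midway between the tips of the shut fingers; the grasp point (between the pads) lies 19 mm behind it (ctrl.pinch_z is the distance from the TCP to the grasp point, in m); y points along the fingers, z is the direction in which the jaws open and shut, and the axes are right-handed (so a half turn about y gives the same grasp; the last joint's range is limited). The gripper opens to 85 mm and grips with 20 to 120 N. Pads are 22 mm wide; open, the fingers measure 114 mm over their backs; the gripper's body (76 mm by 85 mm) begins 54 mm behind the grasp point. The pads swing forward as they close: fully open they stand 13 mm farther back than shut.
Start: joints at [-1.451, 0.22, 1.526, -0, 1.395, -0.126], TCP at [0.152, -0.606, 0.231] pointing down, gripper open.
Joint ranges: [-2.98, 2.98], [-0.91, 2.08], [0.09, 2.57], [-1.24, 4.39], [0.2, 2.65], [-2.68, 2.68]. Speed limits (rad/s): [2.57, 2.57, 3.01, 3.14, 3.14, 3.14].

### API

Orientations are given as a rotation vector (axis times angle).
In Python, from station import telemetry, vision, ctrl gives the robot as it stands.
- The arm moves only by the shell command python3 -m jog 'ROWS' [FORCE]. ROWS is JSON, a list of rows, each an object of numbers: "claw": the opening, from -1 (shut) to 1 (fully open); "tx", "ty", "tz": the shift along the tool's x, y, z normalised to -1 to 1, where 1 is 0.025 m; "wx", "wy", "wz": the turn, a rotation vector about the tool's x, y, z normalised to -1 to 1, where 1 is 0.15 rad. A call has 1 to 5 rows; each row shifts and turns the pose as measured when the row begins, along the tool's axes as they then stand; what a row does not reach is not made up. A row lasts 1/8 s, in which the tool goes at most 62.5 mm and 10.7 degrees, less where a joint would pass 70% of its speed; a pose out of reach is approached as far as the arm can. A call with a number of a shift or a turn outside -1 to 1 is refused whole. A call with a gripper value outside its range is refused whole. The fingers move at their own pace and stop on an object; FORCE is the grip in N (left out, the last holds). Time passes only in rows, so rows that do not move let the fingers close. It gives the time, the measured TCP pose, the force and the opening at its end, in the units of the state.
- telemetry.get_obs(): the state, without advancing time (a new reading comes with each control period).
- vision.camera(name): name is "side" or "top"; returns the picture (480x640x3 uint8, blue, green, red); there is no depth.
- vision.camera_model(name): a dict with "camera_matrix" (3x3 intrinsics, pixels), "k1" (the pictures are not rectified: a ray, as slopes to the right and down, at radius r is drawn at 1 + k1 r^2 times it, then the intrinsics apply), "rvec" (rotation vector, rad) and "tvec" (3), from world to camera coordinates, as OpenCV has them. Camera axes: x right, y down, z forward; pixel columns grow to the right and rows downward; lengths in m; the calibration is good to about 2 mm. A picture is of the moment at which its call begins. camera_model takes no time and is no camera call.
- ctrl.job_done(): hands the job in, once; it reports no verdict.
The state is a dict: "t": time; "q": joint angles; "qd": joint speeds; "joint_efforts": joint torques, N m; "eef_pos": TCP position; "eef_rot": TCP orientation; "contact_force": force on the tool from outside, world axes, zero at the start; "moment": the same for the moment, N m; "grip_width": opening from 0.0 (shut) to 1.0 (fully open).
Only numpy, scipy, OpenCV 4.12 (cv2) and the standard library are available. Lean on these libraries where they do the work, as an engineer would, in place of code of your own. Each camera call takes 0.05 s, during which the arm holds its last target.

### The job

Lift the flat cover off the steel storage pot and lay it down flat, knob up, in the empty white tray. Then, leaving the pot where it stands, pack all the aluminium cups that are on the bench upright into it, in size order, each fully home inside the next larger one. Finally put the small white lid on the smallest cup and press its grey knob fully down to lock it; leave the jar and the wooden block where they are.

Things in the scene. Friction and masses are not known exactly. Their poses are not given: they have to be found in the camera images.
- pot: storage pot, plain steel, the widest vessel, loose but heavy (about 0.95 kg): outer diameter 86 mm, mouth 78 mm inside, 76 mm high; its raised inner floor is 24 mm above its underside. Origin: centre of the underside, z up. At the start the cover lies on it. It is not meant to be moved.
- cover: cover of the pot: aluminium disc 96 mm across and 5 mm thick, with a 70 mm spigot 6 mm deep under it that sits in the pot's mouth, and a black round knob on top, 22 mm across and 26 mm high. Origin: centre of the spigot's underside, z up; the disc's top is 11 mm above it, the knob's top 37 mm. About 0.15 kg.
- tray: the empty white plastic tray, fixed to the bench: 150 mm (its x) by 170 mm (its y), 20 mm high, walls 4 mm, floor 5 mm thick. Origin: centre of its underside. A like tray full of brass coin blanks stands on the bench too: not that one.
- tray_floor (a point): centre of the empty tray's inner floor, 5 mm above the bench, axes as the tray's; the floor is 142 mm (x) by 162 mm (y) inside the walls.
- cup_a: The largest of the straight-walled aluminium cups: an open round cup, outer diameter 70 mm, with a slightly narrower solid foot 64 mm across and 24 mm high; mouth 65 mm inside, wall 2.5 mm; 72 mm high; its raised inner floor is 24 mm above its underside. Origin: centre of the underside, z up. Not always present (then no pose, None).
- cup_b: The second largest of the straight-walled aluminium cups: an open round cup, outer diameter 59 mm, with a slightly narrower solid foot 53 mm across and 24 mm high; mouth 54 mm inside, wall 2.5 mm; 72 mm high; its raised inner floor is 24 mm above its underside. Origin: centre of the underside, z up. Not always present (then no pose, None).
- cup_c: The third largest of the straight-walled aluminium cups: an open round cup, outer diameter 48 mm, with a slightly narrower solid foot 42 mm across and 24 mm high; mouth 43 mm inside, wall 2.5 mm; 72 mm high; its raised inner floor is 24 mm above its underside. Origin: centre of the underside, z up. Not always present (then no pose, None).
- cup_d: The smallest of the straight-walled aluminium cups: an open round cup, outer diameter 37 mm, with a slightly narrower solid foot 31 mm across and 24 mm high; mouth 32 mm inside, wall 2.5 mm; 72 mm high; its raised inner floor is 24 mm above its underside. Origin: centre of the underside, z up. Always present. It takes the lid.
- lid: white plastic lid of the smallest cup: disc 42 mm across and 6 mm thick over a plug 26 mm across and 10 mm deep, with a grey knob standing up in its middle. Origin: centre of the plug's underside, z up; the disc's underside (which rests on the cup's rim when on) is 10 mm above it, its top 16 mm. Starts on the bench, knob up. About 0.08 kg with its knob.
- lid_knob (a joint): push knob of the lid, round, 22 mm across: 0 when up (its top is 46 mm above the lid's origin), 0.008 m when pressed fully down (top 38 mm above the origin). It needs a push of about 6 N, and stays where it is left; lifting the lid by it does not move it.
- jar: bystander: closed jar with a white cap, 54 mm across, 85 mm high, standing among the cups. Origin: centre of its underside.
- block: bystander: wooden block 50 x 50 x 38 mm among the cups. Origin: centre of its underside.
Not all that is in view belongs to the job. What is shaped like the cup_c but purple is not meant.

How it is judged:
On the way, in this order (a step that is already met when the one before it is completed fails the run):
1. the cover lies flat, knob up, in the empty tray (z of cover in the frame of tray_floor below 0.006 m and angle between cover's own z axis and vertical below 0.12 rad and x of cover in the frame of tray_floor between -0.045 and 0.045 m and y of cover in the frame of tray_floor between -0.055 and 0.055 m), for 0.2 s.
2. all the cups present are nested in the pot in size order (z of cup_a in the frame of pot between 0.019 and 0.03 m and horizontal distance between cup_a and pot below 0.007 m and z of cup_b in the frame of pot between 0.019 and 0.054 m and horizontal distance between cup_b and pot below 0.0125 m and z of cup_c in the frame of pot between 0.019 and 0.078 m and horizontal distance between cup_c and pot below 0.018 m and z of cup_d in the frame of pot between 0.019 and 0.102 m and horizontal distance between cup_d and pot below 0.0235 m and z of cup_b in the frame of cup_a between 0.019 and 0.03 m and horizontal distance between cup_b and cup_a below 0.006 m and z of cup_c in the frame of cup_a between 0.019 and 0.054 m and horizontal distance between cup_c and cup_a below 0.0115 m and z of cup_d in the frame of cup_a between 0.019 and 0.078 m and horizontal distance between cup_d and cup_a below 0.017 m and z of cup_c in the frame of cup_b between 0.019 and 0.03 m and horizontal distance between cup_c and cup_b below 0.006 m and z of cup_d in the frame of cup_b between 0.019 and 0.054 m and horizontal distance between cup_d and cup_b below 0.0115 m and z of cup_d in the frame of cup_c between 0.019 and 0.03 m and horizontal distance between cup_d and cup_c below 0.006 m and angle between each of pot, cup_a, cup_b, cup_c, cup_d's own z axis and vertical below 0.12 rad), for 0.3 s.
3. the lid is on the smallest cup and its knob is pressed down (z of lid in the frame of cup_d between 0.058 and 0.065 m and horizontal distance between lid and cup_d below 0.006 m and angle between lid's own z axis and vertical below 0.12 rad and value of joint lid_knob above 0.006 m), for 0.2 s.
At the end, for the whole second after the job is handed in: Cover flat on the empty tray's floor (6 mm), wholly inside it; every cup upright in the pot on the floor of the next larger one (6 mm); lid on the smallest cup (4 mm high, 6 mm sideways), its knob 6 of 8 mm down or more; pot within 30 mm of its place; all at rest (all of step 1 and all of step 2 and all of step 3 and linear speed of each of cup_a, cup_b, cup_c, cup_d, lid, cover below 0.02 m/s and distance of pot from where it was at the start of the episode below 0.03 m); the robot touches nothing.
It fails at once if the jar or the block is shifted by more than 40 mm or tipped over (distance of any of jar, block from where it was at the start of the episode above 0.04 m or angle between any of jar, block's own z axis and vertical above 0.5 rad).
Of cup_a, cup_b, cup_c only 1 to 3 are there at a start; the rules pass over those that are not, and their reading is None.
At some moment in a run one of cup_a, cup_b, lid may be knocked a few centimetres aside while the robot is not near it.
It also fails if it takes over 210 s, if anything falls off the work surface, if the arm or the gripper's body presses on something with over 40 N, if the wrist force passes 120 N, or if a joint passes its speed limit or range.

## Working session

There is one attempt and no reset: what is moved stays moved. The work goes in short steps, Python scripts to look and compute and a shell command to move; the robot and the scene stay as the last step left them, time stands still between calls to the robot, and variables do not carry over. Pictures are saved under pics/ and viewed, and the job is handed in when it is done.

```bash
ls; mkdir -p pics
python3 - <<'E'
from station import telemetry, vision, ctrl
import cv2,numpy as np
print(telemetry.get_obs(), ctrl.pinch_z)
for n in ("side","top"):
    cv2.imwrite(f"pics/{n}0.png",vision.camera(n)); m=vision.camera_model(n); print(m)
    R=cv2.Rodrigues(np.array(m["rvec"],float))[0]; print(-R.T@np.array(m["tvec"]).ravel())
E
```

```text
pics
{'t': 0.0, 'q': array([-1.45109945e+00,  2.21243646e-01,  1.52760285e+00, -7.85470967e-06,
        1.39468899e+00, -1.26085398e-01]), 'qd': array([ 0.00093182, -0.00021494,  0.00043866, -0.0008645 , -0.00072649,
        0.00032959]), 'joint_efforts': array([ 1.54706773e-03, -4.96898961e+01, -3.89397240e+01, -7.06594437e-05,
        1.10850652e-02,  3.14039926e-05]), 'eef_pos': array([ 0.15200254, -0.60561728,  0.23019276]), 'eef_rot': array([-0.25823847,  2.09279203, -2.08869918]), 'contact_force': array([ 0.30472559, -1.03377867, -0.2055139 ]), 'moment': array([-0.06860153, -0.00513043, -0.00711313]), 'grip_width': 1.001621646609919} 0.0187
{'camera_matrix': array([[575.67780463,   0.        , 315.04572583],
       [  0.        , 575.67780463, 235.96434877],
       [  0.        ,   0.        ,   1.        ]]), 'k1': -0.041391639123926696, 'rvec': array([ 2.15272694, -0.06086846,  0.02468388]), 'tvec': array([-0.50008677,  0.07120088,  1.04424995])}
[ 0.45861664 -0.85844637  0.63115364]
{'camera_matrix': array([[580.27432674,   0.        , 314.63466345],
       [  0.        , 580.27432674, 243.80450854],
       [  0.        ,   0.        ,   1.        ]]), 'k1': -0.08000351921481422, 'rvec': array([ 2.14936672, -2.1858481 ,  0.06795536]), 'tvec': array([0.0193419 , 0.49805139, 1.05413086])}
[ 0.40729526 -0.01179805  1.09251661]
```

View pics/side0.png

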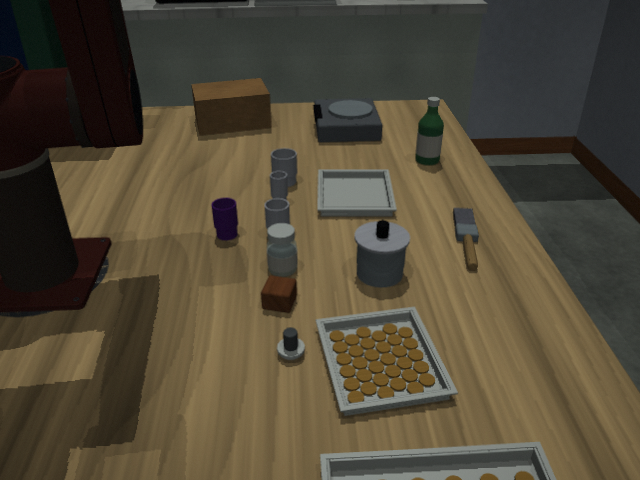

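View pics/top0.png

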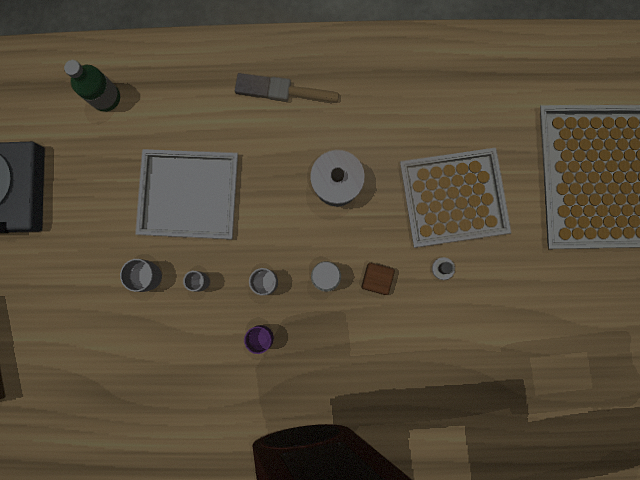

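```bash
cat > h.py <<'E'
from station import telemetry, vision, ctrl
import cv2,numpy as np
from scipy.spatial.transform import Rotation as Ro
M={n:vision.camera_model(n) for n in("side","top")}
def cam(n):
    m=M[n];R=cv2.Rodrigues(np.array(m["rvec"],float))[0];t=np.array(m["tvec"],float).ravel();return m["camera_matrix"],m["k1"],R,t
def ray(n,u,v):
    K,k1,R,t=cam(n)
    p=cv2.undistortPoints(np.array([[[u,v]]],float),K,np.array([k1,0,0,0.]))[0,0]
    return -R.T@t, R.T@np.array([p[0],p[1],1.])
def onz(n,u,v,z):
    c,d=ray(n,u,v);return c+d*(z-c[2])/d[2]
def proj(n,P):
    K,k1,R,t=cam(n)
    return cv2.projectPoints(np.array(P,float).reshape(-1,1,3),R,t,K,np.array([k1,0,0,0.]))[0][:,0]
def tri(a,b):
    c1,d1=ray("top",*a);c2,d2=ray("side",*b)
    s=np.linalg.lstsq(np.c_[d1,-d2],c2-c1,rcond=None)[0];p,q=c1+s[0]*d1,c2+s[1]*d2
    return (p+q)/2,np.linalg.norm(p-q)
def pose():
    o=telemetry.get_obs();return o["eef_pos"],Ro.from_rotvec(o["eef_rot"]),o
def crop(img,u,v,r,name,s=None):
    u,v=int(u),int(v);y0=max(0,v-r);x0=max(0,u-r);c=img[y0:v+r,x0:u+r];s=s or 600//(2*r)
    cv2.imwrite("pics/"+name,cv2.resize(c,None,fx=s,fy=s,interpolation=cv2.INTER_CUBIC))
def go(x,y,z,yaw=None):
    """print move in tool units to TCP target; yaw = world angle of jaw axis (mod pi)"""
    p,R,o=pose();d=R.inv().apply(np.array([x,y,z])-p)/0.025
    zz=R.as_matrix()[:,2];yy=R.as_matrix()[:,1];cy=np.arctan2(zz[1],zz[0])
    print("t",round(o["t"],2),"tcp",p.round(4),"jawyaw",round(cy,3),"tooly",yy.round(3),"grip",round(o["grip_width"],3),"F",o["contact_force"].round(1),"q6",o["q"][5].round(2))
    print("shift units tx,ty,tz",d.round(2))
    if yaw is not None:
        e=(yaw-cy+np.pi/2)%np.pi-np.pi/2
        T=np.array([[np.cos(cy+e),np.sin(cy+e),0],[0,0,-1.]]);z=T[0];y=T[1];Rt=np.c_[np.cross(y,z),y,z]
        w=(R.inv()*Ro.from_matrix(Rt)).as_rotvec()/0.15;print("turn units",w.round(2))
E
python3 - <<'E'
from h import *
im=cv2.imread("pics/top0.png");go(.4,0,.23,0)
a=cv2.resize(im[240:320,110:270],None,fx=5,fy=5,interpolation=cv2.INTER_CUBIC)
b=cv2.resize(im[240:300,300:460],None,fx=5,fy=5,interpolation=cv2.INTER_CUBIC)
cv2.imwrite("pics/a.png",cv2.convertScaleAbs(a,alpha=1.6))
cv2.imwrite("pics/b.png",cv2.convertScaleAbs(b,alpha=1.6))
E
```

```text
t 0.1 tcp [ 0.152  -0.6057  0.2303] jawyaw -1.325 tooly [-0.     0.002 -1.   ] grip 0.998 F [ 0.4 -0.2  0.9] q6 -0.13
shift units tx,ty,tz [-15.52   0.05 -21.08]
turn units [ 0.01 -8.83 -0.01]
```

View pics/a.png

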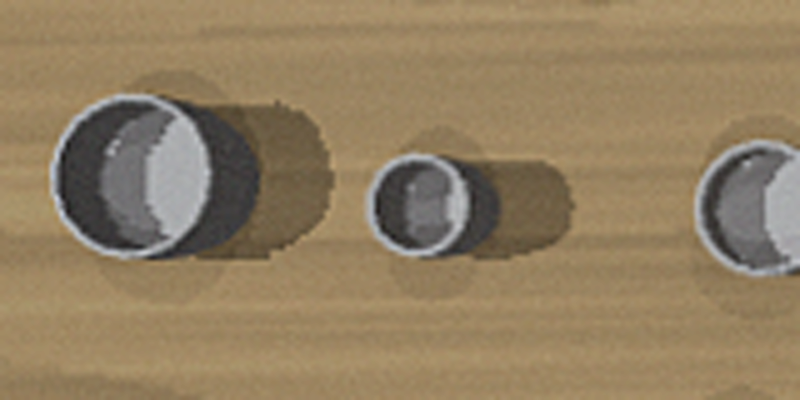

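View pics/b.png

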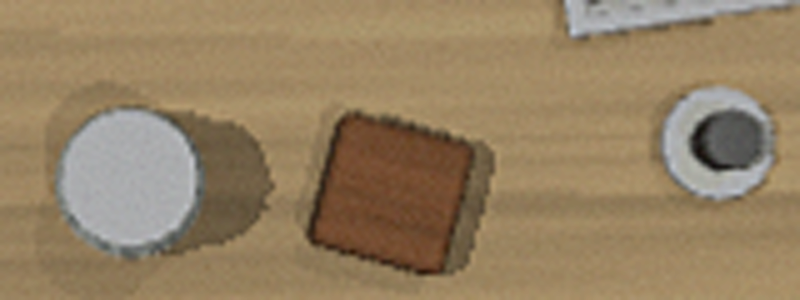

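The rims read about 32 px (≈57 mm), 26 px and 20 px, so the cups are b (138,275), c (263,281) and d (195,281). cup_a is absent.

Possible mix-ups:
- **Cups:** purple cup (258,339) and jar (326,276).
- **Trays:** the empty one is at (188,195). The coin trays are at (455,198) and (600,178).
- **Cover and lid:** pot with cover (337,178), lid (443,268).

```bash
cat >> h.py <<'E'
def rim(im,u,v,dia,z,n="top",tag=None,half=40):
    """Hough circle of known diameter dia at height z near pixel"""
    c,d=ray(n,u,v);K=cam(n)[0];P=onz(n,u,v,z);R,t=cam(n)[2:];dep=(R@P+t)[2]
    s=6;r=dia/2*K[0,0]/dep*s;x0,y0=max(0,int(u)-half),max(0,int(v)-half)
    g=cv2.resize(im[y0:int(v)+half,x0:int(u)+half],None,fx=s,fy=s,interpolation=cv2.INTER_CUBIC)
    g=cv2.GaussianBlur(cv2.cvtColor(g,cv2.COLOR_BGR2GRAY),(0,0),3)
    C=cv2.HoughCircles(g,cv2.HOUGH_GRADIENT,1,s*8,param1=60,param2=12,minRadius=int(r*.92),maxRadius=int(r*1.08))
    out=[]
    if C is None: print("none");return
    for cx,cy,rr in C[0][:4]:
        uu,vv=x0+(cx+.5)/s-.5,y0+(cy+.5)/s-.5
        out.append((uu,vv,rr/r*dia));print(tag,"px",round(uu,1),round(vv,1),"dia",round(rr/r*dia*1000,1),"xyz",onz(n,uu,vv,z).round(4))
    return out
E
python3 - <<'E'
from h import *
im=cv2.imread("pics/top0.png")
for tag,u,v,d,z in [("b",136,275,.059,.072),("c",262,281,.048,.072),("d",194,280,.037,.072),("cover",337,177,.096,.081),("knob",338,174,.022,.107),("jar",325,275,.054,.085),("lid",443,268,.042,.016),("lidknob",446,267,.022,.046)]:
    rim(im,u,v,d,z,tag=tag)
# tray: mask low sat bright
hsv=cv2.cvtColor(im,cv2.COLOR_BGR2HSV);m=((hsv[...,1]<45)&(hsv[...,2]>90)).astype(np.uint8)
for c in cv2.findContours(m,cv2.RETR_EXTERNAL,cv2.CHAIN_APPROX_NONE)[0]:
    if cv2.contourArea(c)>2000:
        r=cv2.minAreaRect(c);print(r,onz("top",*r[0],.02).round(4),[onz("top",*q,.02).round(3)[:2].tolist() for q in cv2.boxPoints(r)])
E
```

```text
b px 134.8 274.5 dia 59.0 xyz [0.4447 0.3316 0.072 ]
c px 262.7 280.8 dia 44.6 xyz [0.4302 0.1025 0.072 ]
d px 193.5 281.2 dia 33.8 xyz [0.4314 0.2255 0.072 ]
cover px 337.2 176.0 dia 94.3 xyz [ 0.6128 -0.0321  0.081 ]
knob px 336.8 174.8 dia 22.5 xyz [ 0.6096 -0.031   0.107 ]
none
none
lidknob px 443.8 267.8 dia 21.0 xyz [ 0.4486 -0.2218  0.046 ]
((337.0000305175781, 176.00001525878906), (52.32590103149414, 52.32590103149414), 45.0) [ 0.6252 -0.033   0.02  ] [[0.627, 0.036], [0.696, -0.034], [0.624, -0.102], [0.555, -0.032]]
((185.98963928222656, 193.23867797851562), (98.42874908447266, 85.78852081298828), 2.4895529747009277) [0.5985 0.2523 0.02  ] [[0.523, 0.35], [0.688, 0.345], [0.674, 0.155], [0.512, 0.163]]
((455.018310546875, 196.6222686767578), (86.97695922851562, 99.14087677001953), 81.46923065185547) [ 0.5822 -0.2527  0.02  ] [[0.652, -0.151], [0.677, -0.337], [0.513, -0.354], [0.489, -0.17]]
((589.9999389648438, 176.49998474121094), (142.99996948242188, 97.99998474121094), 90.0) [ 0.6169 -0.5119  0.02  ] [[0.757, -0.426], [0.756, -0.62], [0.48, -0.599], [0.483, -0.41]]
```

```bash
python3 -m jog '[{"claw":1,"wy":-1},{"claw":1,"wy":-1},{"claw":1,"wy":-1},{"claw":1,"wy":-1},{"claw":1,"wy":-1}]' 40
python3 -m jog '[{"claw":1,"wy":-1},{"claw":1,"wy":-1},{"claw":1,"wy":-1},{"claw":1,"wy":-0.9},{"claw":1}]'
python3 - <<'E'
from h import *
go(.611,-.0315,.15,0)
im=cv2.imread("pics/side0.png")
pts={"covertop":(.6115,-.0315,.081),"knobtop":(.611,-.031,.107),"b":(.4447,.3316,.072),"c":(.4302,.1025,.072),"d":(.4314,.2255,.072),"tray":(.5985,.2523,.02),"lidk":(.4486,-.2218,.046)}
for k,p in pts.items():
    q=proj("side",p)[0];print(k,q.round(1));cv2.circle(im,tuple(int(a) for a in q),2,(0,0,255),-1)
cv2.imwrite("pics/s1.png",cv2.resize(im[130:370,180:480],None,fx=2.5,fy=2.5))
E
```

```text
t 0.1 tcp [ 0.152  -0.6057  0.2303] jawyaw -1.325 tooly [-0.     0.002 -1.   ] grip 0.998 F [ 0.4 -0.2  0.9] q6 -0.13
shift units tx,ty,tz [-23.39   3.25 -17.8 ]
turn units [ 0.01 -8.83 -0.01]
covertop [379.4 235.9]
knobtop [379.9 223.1]
b [282.2 153.5]
c [275.4 204.8]
d [276.2 175.4]
tray [353.1 188.5]
lidk [287.7 329.9]invalid input at $[0]: expected keys claw, tx, ty, tz, wx, wy, wz
invalid input at $[0]: expected keys claw, tx, ty, tz, wx, wy, wz
```

View pics/s1.png

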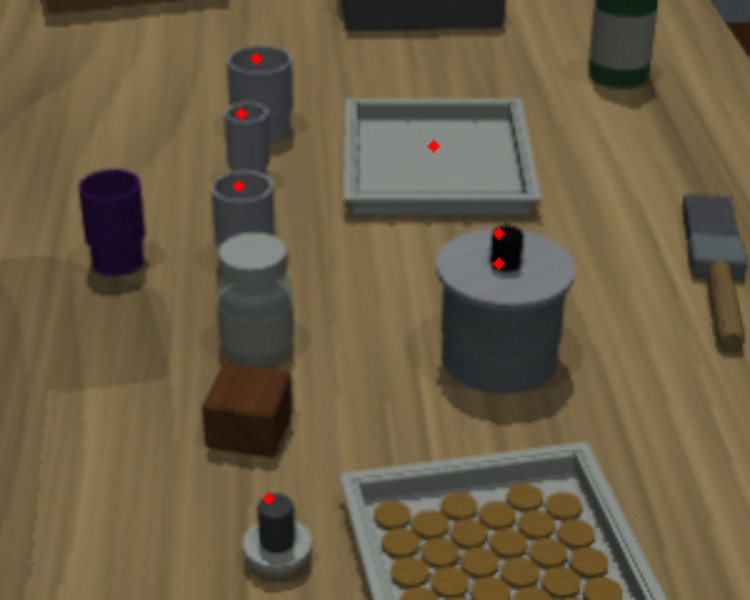

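```bash
python3 -m jog '[{"claw":1,"tx":0,"ty":0,"tz":0,"wx":0,"wy":-1,"wz":0},{"claw":1,"tx":0,"ty":0,"tz":0,"wx":0,"wy":-1,"wz":0},{"claw":1,"tx":0,"ty":0,"tz":0,"wx":0,"wy":-1,"wz":0},{"claw":1,"tx":0,"ty":0,"tz":0,"wx":0,"wy":-1,"wz":0},{"claw":1,"tx":0,"ty":0,"tz":0,"wx":0,"wy":-1,"wz":0}]' 40
python3 -m jog '[{"claw":1,"tx":0,"ty":0,"tz":0,"wx":0,"wy":-1,"wz":0},{"claw":1,"tx":0,"ty":0,"tz":0,"wx":0,"wy":-1,"wz":0},{"claw":1,"tx":0,"ty":0,"tz":0,"wx":0,"wy":-1,"wz":0},{"claw":1,"tx":0,"ty":0,"tz":0,"wx":0,"wy":-0.9,"wz":0},{"claw":1,"tx":0,"ty":0,"tz":0,"wx":0,"wy":0,"wz":0}]' 40
python3 - <<'E'
from h import *
go(.611,-.0315,.15,0)
for n,(u,v,r) in {"top":(338,174,12),"side":(383,228,12)}.items():
    im=cv2.imread(f"pics/{n}0.png").max(2)[v-r:v+r,u-r:u+r];m=(im<60).astype(np.uint8)
    k,l,s,c=cv2.connectedComponentsWithStats(m);i=1+s[1:,4].argmax();print(n,s[i]+[u-r,v-r,0,0,0],c[i]+[u-r,v-r])
for n,(u,v,r) in {"top":(446,267,9),"side":(290,340,14)}.items():
    im=cv2.imread(f"pics/{n}0.png").max(2)[v-r:v+r,u-r:u+r];m=(im<80).astype(np.uint8)
    k,l,s,c=cv2.connectedComponentsWithStats(m);i=1+s[1:,4].argmax();print(n,s[i]+[u-r,v-r,0,0,0],c[i]+[u-r,v-r])
E
```

```text
t: 0.72
eef_pos: [0.1518, -0.6038, 0.2268]
eef_rot: [-0.893, 1.609, -1.595]
contact_force: [0.4, -0.1, -0.5]
grip_width: 1.0
t: 1.35
eef_pos: [0.1516, -0.6019, 0.2235]
eef_rot: [-1.225, 1.178, -1.16]
contact_force: [0.4, 0.7, -0.1]
grip_width: 0.995
t 1.35 tcp [ 0.1516 -0.6019  0.2235] jawyaw 0.053 tooly [-0.002  0.014 -1.   ] grip 0.995 F [ 0.4  0.7 -0.1] q6 -1.5
shift units tx,ty,tz [-21.77   3.22  19.56]
turn units [ 0.01  0.35 -0.09]
top [331 168  13  14 152] [337.05921053 174.43421053]
side [376 220  13  19 207] [382.29951691 229.42512077]
top [438 262  17  13 156] [445.27564103 267.75      ]
side [283 328  15  24 322] [290.12732919 339.4689441 ]
```

```bash
python3 -m jog '[{"claw":1,"tx":-1,"ty":0,"tz":1,"wx":0,"wy":0.3,"wz":0},{"claw":1,"tx":-1,"ty":0,"tz":1,"wx":0,"wy":0,"wz":0},{"claw":1,"tx":-1,"ty":0,"tz":1,"wx":0,"wy":0,"wz":0},{"claw":1,"tx":-1,"ty":0,"tz":1,"wx":0,"wy":0,"wz":0},{"claw":1,"tx":-1,"ty":0,"tz":1,"wx":0,"wy":0,"wz":0}]'
python3 - <<'E'
from h import *
go(.611,-.0315,.15,0)
print(tri((337.1,174.4),(382.3,229.4)),onz("side",382.3,229.4,.094),onz("top",337.06,174.43,.1))
print(tri((445.3,267.7),(290.1,339.5)),onz("side",290.1,339.5,.031),onz("top",445.3,267.7,.035))
E
```

```text
t: 1.98
eef_pos: [0.2766, -0.4732, 0.2232]
eef_rot: [-1.192, 1.23, -1.208]
contact_force: [0.7, -0.4, 0.1]
grip_width: 1.0
t 1.98 tcp [ 0.2766 -0.4732  0.2232] jawyaw -0.016 tooly [-0.002  0.016 -1.   ] grip 1.0 F [ 0.7 -0.4  0.1] q6 -1.17
shift units tx,ty,tz [-17.82   3.18  13.11]
turn units [ 0.02 -0.1  -0.11]
(array([ 0.61433994, -0.03181411,  0.09427536]), np.float64(0.0027322675160034184)) [ 0.61583728 -0.03103798  0.094     ] [ 0.6117163  -0.03154963  0.1       ]
(array([ 0.45050681, -0.22732355,  0.03158303]), np.float64(0.0022858164829377553)) [ 0.45164101 -0.22662548  0.031     ] [ 0.4492285 -0.2266686  0.035    ]
```

Knob triangulates to (0.614, −0.032, 0.094), which matches the expected mid-height of 0.094. Moving there.

```bash
python3 -m jog '[{"claw":1,"tx":-1,"ty":0,"tz":0.75,"wx":0,"wy":0,"wz":-0.1},{"claw":1,"tx":-1,"ty":0,"tz":0.75,"wx":0,"wy":0,"wz":0},{"claw":1,"tx":-1,"ty":0,"tz":0.75,"wx":0,"wy":0,"wz":0},{"claw":1,"tx":-1,"ty":0,"tz":0.75,"wx":0,"wy":0,"wz":0},{"claw":1,"tx":-1,"ty":0,"tz":0.75,"wx":0,"wy":0,"wz":0}]'
python3 -m jog '[{"claw":1,"tx":-1,"ty":0,"tz":0.75,"wx":0,"wy":0,"wz":0},{"claw":1,"tx":-1,"ty":0,"tz":0.75,"wx":0,"wy":0,"wz":0},{"claw":1,"tx":-1,"ty":0,"tz":0.75,"wx":0,"wy":0,"wz":0},{"claw":1,"tx":-1,"ty":0,"tz":0.75,"wx":0,"wy":0,"wz":0},{"claw":1,"tx":-1,"ty":0,"tz":0.75,"wx":0,"wy":0,"wz":0}]'
python3 -m jog '[{"claw":1,"tx":-1,"ty":0,"tz":0.75,"wx":0,"wy":0,"wz":0},{"claw":1,"tx":-1,"ty":0,"tz":0.75,"wx":0,"wy":0,"wz":0},{"claw":1,"tx":-1,"ty":0,"tz":0.75,"wx":0,"wy":0,"wz":0},{"claw":1,"tx":-1,"ty":0,"tz":0.75,"wx":0,"wy":0,"wz":0},{"claw":1,"tx":-1,"ty":0,"tz":0.75,"wx":0,"wy":0,"wz":0}]'
python3 - <<'E'
from h import *
go(.614,-.0315,.088,0)
E
```

```text
t: 2.6
eef_pos: [0.376, -0.3451, 0.2226]
eef_rot: [-1.195, 1.236, -1.23]
contact_force: [0.4, -1.1, -0.0]
grip_width: 0.996
t: 3.22
eef_pos: [0.4769, -0.219, 0.2218]
eef_rot: [-1.187, 1.249, -1.242]
contact_force: [0.9, -0.1, 0.5]
grip_width: 1.001
t: 3.85
eef_pos: [0.5799, -0.0947, 0.2207]
eef_rot: [-1.179, 1.263, -1.254]
contact_force: [0.6, -0.9, 0.2]
grip_width: 1.0
t 3.85 tcp [ 0.5799 -0.0947  0.2207] jawyaw -0.066 tooly [-0.005  0.003 -1.   ] grip 1.0 F [ 0.6 -0.9  0.2] q6 -0.23
shift units tx,ty,tz [-2.6   5.31  1.22]
turn units [ 0.03 -0.44 -0.02]
```

```bash
python3 -m jog '[{"claw":0,"tx":-0.9,"ty":0,"tz":0.4,"wx":0,"wy":-0.44,"wz":0},{"claw":0,"tx":-0.9,"ty":0,"tz":0.4,"wx":0,"wy":0,"wz":0},{"claw":0,"tx":-0.8,"ty":0.6,"tz":0.4,"wx":0,"wy":0,"wz":0},{"claw":0,"tx":0,"ty":1,"tz":0,"wx":0,"wy":0,"wz":0},{"claw":0,"tx":0,"ty":1,"tz":0,"wx":0,"wy":0,"wz":0}]' 40
python3 - <<'E'
from h import *
go(.614,-.0315,.088,0)
E
```

```text
t: 4.47
eef_pos: [0.6146, -0.0256, 0.1555]
eef_rot: [-1.203, 1.219, -1.215]
contact_force: [0.2, 0.1, 0.3]
grip_width: 0.499
t 4.47 tcp [ 0.6146 -0.0256  0.1555] jawyaw -0.011 tooly [-0.001  0.002 -1.   ] grip 0.499 F [0.2 0.1 0.3] q6 -0.16
shift units tx,ty,tz [ 0.24  2.7  -0.02]
turn units [ 0.01 -0.08 -0.02]
```

```bash
python3 -m jog '[{"claw":0,"tx":0.2,"ty":0.9,"tz":0,"wx":0,"wy":0,"wz":0},{"claw":0,"tx":0,"ty":0.9,"tz":0,"wx":0,"wy":0,"wz":0},{"claw":0,"tx":0,"ty":0.7,"tz":0,"wx":0,"wy":0,"wz":0},{"claw":0,"tx":0,"ty":0.2,"tz":0,"wx":0,"wy":0,"wz":0},{"claw":0,"tx":0,"ty":0,"tz":0,"wx":0,"wy":0,"wz":0}]' 40
python3 - <<'E'
from h import *
go(.614,-.0315,.088,0)
E
```

```text
t: 5.1
eef_pos: [0.6124, -0.0298, 0.0827]
eef_rot: [-1.201, 1.232, -1.22]
contact_force: [0.2, 0.1, 0.0]
grip_width: 0.505
t 5.1 tcp [ 0.6124 -0.0298  0.0827] jawyaw -0.022 tooly [-0.006  0.003 -1.   ] grip 0.505 F [0.2 0.1 0. ] q6 -0.16
shift units tx,ty,tz [ 0.07 -0.21  0.06]
turn units [ 0.04 -0.15 -0.02]
```

```bash
python3 -m jog '[{"claw":0,"tx":0.05,"ty":-0.2,"tz":0.05,"wx":0,"wy":0,"wz":0},{"claw":-1,"tx":0,"ty":0,"tz":0,"wx":0,"wy":0,"wz":0},{"claw":-1,"tx":0,"ty":0,"tz":0,"wx":0,"wy":0,"wz":0},{"claw":-1,"tx":0,"ty":0,"tz":0,"wx":0,"wy":0,"wz":0},{"claw":-1,"tx":0,"ty":0,"tz":0,"wx":0,"wy":0,"wz":0}]' 40
python3 -m jog '[{"claw":-1,"tx":0,"ty":0,"tz":0,"wx":0,"wy":0,"wz":0},{"claw":-1,"tx":0,"ty":0,"tz":0,"wx":0,"wy":0,"wz":0}]' 40
python3 - <<'E'
from h import *
go(.614,-.0315,.088,0)
for n in("top","side"): cv2.imwrite(f"pics/{n}1.png",vision.camera(n))
E
```

```text
t: 5.72
eef_pos: [0.6155, -0.0314, 0.0908]
eef_rot: [-1.198, 1.228, -1.223]
contact_force: [-0.2, -0.0, -1.8]
grip_width: 0.239
t: 5.98
eef_pos: [0.6151, -0.0314, 0.0904]
eef_rot: [-1.199, 1.229, -1.223]
contact_force: [-0.1, 0.9, -1.7]
grip_width: 0.239
t 5.97 tcp [ 0.6151 -0.0314  0.0904] jawyaw -0.023 tooly [-0.003  0.003 -1.   ] grip 0.239 F [-0.1  0.9 -1.7] q6 -0.16
shift units tx,ty,tz [ 0.01  0.09 -0.04]
turn units [ 0.02 -0.15 -0.02]
```

View pics/side1.png

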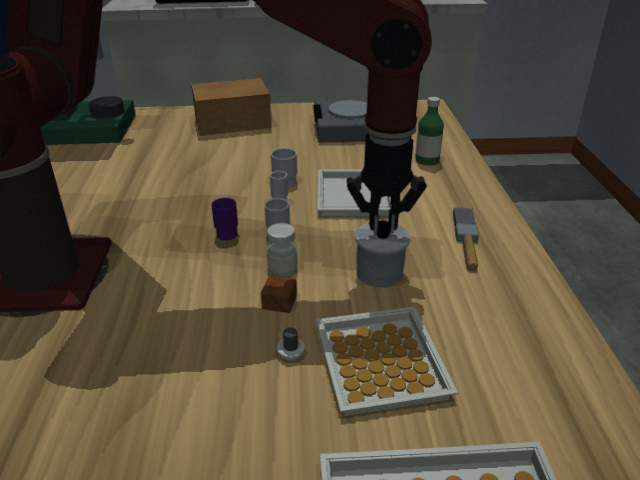

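```bash
python3 -m jog '[{"claw":-1,"tx":0,"ty":-0.6,"tz":0,"wx":0,"wy":0,"wz":0},{"claw":-1,"tx":0,"ty":-0.8,"tz":0,"wx":0,"wy":0,"wz":0},{"claw":-1,"tx":0,"ty":-0.8,"tz":0,"wx":0,"wy":0,"wz":0},{"claw":-1,"tx":-0.5,"ty":0,"tz":0,"wx":0,"wy":0,"wz":0},{"claw":-1,"tx":-1,"ty":0,"tz":0,"wx":0,"wy":0,"wz":0}]' 40
python3 -m jog '[{"claw":-1,"tx":-1,"ty":0,"tz":0,"wx":0,"wy":0,"wz":0},{"claw":-1,"tx":-1,"ty":0,"tz":0,"wx":0,"wy":0,"wz":0},{"claw":-1,"tx":-1,"ty":0,"tz":0,"wx":0,"wy":0,"wz":0},{"claw":-1,"tx":-1,"ty":0,"tz":0,"wx":0,"wy":0,"wz":0},{"claw":-1,"tx":-1,"ty":0,"tz":0,"wx":0,"wy":0,"wz":0}]' 40
python3 - <<'E'
from h import *
go(.601,.252,.04,0)
print(onz("side",354,192,.005)) 
cv2.imwrite("pics/side2.png",vision.camera("side"))
E
```

```text
t: 6.7
eef_pos: [0.6177, 0.0059, 0.1523]
eef_rot: [-1.194, 1.228, -1.227]
contact_force: [0.1, 0.6, -2.5]
grip_width: 0.239
t: 7.32
eef_pos: [0.6194, 0.139, 0.1527]
eef_rot: [-1.194, 1.228, -1.226]
contact_force: [0.0, -0.4, -2.3]
grip_width: 0.235
t 7.33 tcp [0.6194 0.139  0.1527] jawyaw -0.025 tooly [ 0.002  0.003 -1.   ] grip 0.235 F [ 0.  -0.4 -2.3] q6 0.12
shift units tx,ty,tz [-4.49  4.52 -0.85]
turn units [-0.01 -0.17 -0.02]
[0.60210384 0.26341155 0.005     ]
```

View pics/side2.png

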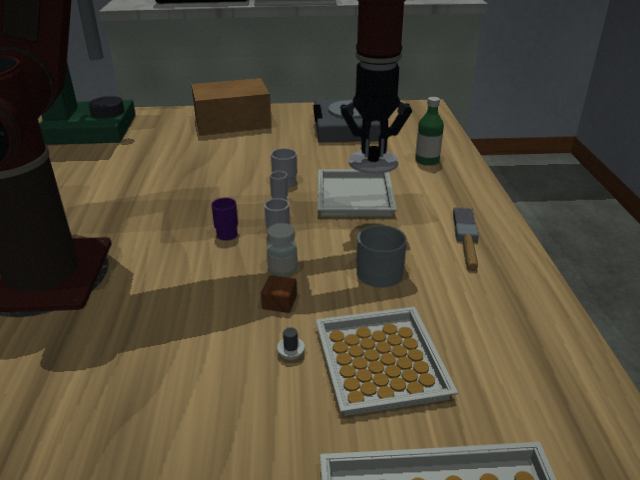

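```bash
python3 -m jog '[{"claw":-1,"tx":-1,"ty":0,"tz":-0.2,"wx":0,"wy":-0.1,"wz":0},{"claw":-1,"tx":-1,"ty":0,"tz":-0.2,"wx":0,"wy":0,"wz":0},{"claw":-1,"tx":-1,"ty":0,"tz":-0.2,"wx":0,"wy":0,"wz":0},{"claw":-1,"tx":-1,"ty":0,"tz":-0.2,"wx":0,"wy":0,"wz":0},{"claw":-1,"tx":-0.3,"ty":0.8,"tz":0,"wx":0,"wy":0,"wz":0}]' 40
python3 -m jog '[{"claw":-1,"tx":0,"ty":0.8,"tz":0,"wx":0,"wy":0,"wz":0},{"claw":-1,"tx":0,"ty":0.8,"tz":0,"wx":0,"wy":0,"wz":0},{"claw":-1,"tx":0,"ty":0.6,"tz":0,"wx":0,"wy":0,"wz":0},{"claw":-1,"tx":0,"ty":0.3,"tz":0,"wx":0,"wy":0,"wz":0},{"claw":-1,"tx":0,"ty":0,"tz":0,"wx":0,"wy":0,"wz":0}]' 40
python3 - <<'E'
from h import *
go(.603,.255,.026,0)
E
```

```text
t: 8.0
eef_pos: [0.5987, 0.2577, 0.1339]
eef_rot: [-1.198, 1.214, -1.209]
contact_force: [0.8, -0.5, -1.9]
grip_width: 0.238
t: 8.62
eef_pos: [0.5955, 0.2547, 0.0609]
eef_rot: [-1.207, 1.22, -1.209]
contact_force: [-0.1, -0.3, -1.5]
grip_width: 0.239
t 8.62 tcp [0.5955 0.2547 0.0609] jawyaw -0.007 tooly [-0.005  0.004 -1.   ] grip 0.239 F [-0.1 -0.3 -1.5] q6 0.28
shift units tx,ty,tz [-0.01  1.39  0.31]
turn units [ 0.04 -0.04 -0.03]
```

```bash
python3 -m jog '[{"claw":-1,"tx":0,"ty":0.5,"tz":0.2,"wx":0,"wy":0,"wz":0},{"claw":-1,"tx":0,"ty":0.4,"tz":0.1,"wx":0,"wy":0,"wz":0},{"claw":-1,"tx":0,"ty":0.25,"tz":0,"wx":0,"wy":0,"wz":0},{"claw":-1,"tx":0,"ty":0,"tz":0,"wx":0,"wy":0,"wz":0}]' 40
python3 - <<'E'
from h import *
go(.603,.255,.026,0)
E
```

```text
t: 9.12
eef_pos: [0.605, 0.2549, 0.0317]
eef_rot: [-1.204, 1.219, -1.21]
contact_force: [-0.4, -0.3, -0.9]
grip_width: 0.235
t 9.12 tcp [0.605  0.2549 0.0317] jawyaw -0.007 tooly [-0.002  0.005 -1.   ] grip 0.235 F [-0.4 -0.3 -0.9] q6 0.28
shift units tx,ty,tz [-0.    0.23 -0.08]
turn units [ 0.02 -0.05 -0.03]
```

```bash
python3 -m jog '[{"claw":-1,"tx":0,"ty":0.15,"tz":0,"wx":0,"wy":0,"wz":0},{"claw":-1,"tx":0,"ty":0.1,"tz":0,"wx":0,"wy":0,"wz":0}]' 40
python3 - <<'E'
from h import *
go(.603,.255,.025,0)
E
python3 -m jog '[{"claw":-1,"tx":0,"ty":0.1,"tz":0,"wx":0,"wy":0,"wz":0},{"claw":0,"tx":0,"ty":0,"tz":0,"wx":0,"wy":0,"wz":0},{"claw":0,"tx":0,"ty":0,"tz":0,"wx":0,"wy":0,"wz":0},{"claw":0,"tx":0,"ty":0,"tz":0,"wx":0,"wy":0,"wz":0},{"claw":0,"tx":0,"ty":0,"tz":0,"wx":0,"wy":0,"wz":0}]' 40
python3 -m jog '[{"claw":0,"tx":0,"ty":-1,"tz":0,"wx":0,"wy":0,"wz":0},{"claw":0,"tx":0,"ty":-1,"tz":0,"wx":0,"wy":0,"wz":0},{"claw":0,"tx":0,"ty":-1,"tz":0,"wx":0,"wy":0,"wz":0},{"claw":0,"tx":0,"ty":-1,"tz":0,"wx":0,"wy":0,"wz":0},{"claw":0,"tx":0,"ty":-1,"tz":0,"wx":0,"wy":0,"wz":0}]' 40
python3 - <<'E'
from h import *
go(.447,.3316,.18,0)
for n in("top","side"): cv2.imwrite(f"pics/{n}3.png",vision.camera(n))
E
```

```text
t: 9.38
eef_pos: [0.6054, 0.2552, 0.0258]
eef_rot: [-1.203, 1.218, -1.21]
contact_force: [-0.4, -0.6, -1.0]
grip_width: 0.237
t 9.38 tcp [0.6054 0.2552 0.0258] jawyaw -0.007 tooly [-0.001  0.005 -1.   ] grip 0.237 F [-0.4 -0.6 -1. ] q6 0.28
shift units tx,ty,tz [ 0.01  0.03 -0.1 ]
turn units [ 0.01 -0.05 -0.03]
t: 10.0
eef_pos: [0.6066, 0.2557, 0.0253]
eef_rot: [-1.201, 1.216, -1.21]
contact_force: [-0.1, 0.7, 0.4]
grip_width: 0.498
t: 10.62
eef_pos: [0.6041, 0.2542, 0.1499]
eef_rot: [-1.207, 1.22, -1.209]
contact_force: [-0.4, 0.4, 0.1]
grip_width: 0.496
t 10.62 tcp [0.6041 0.2542 0.1499] jawyaw -0.007 tooly [-0.006  0.004 -1.   ] grip 0.496 F [-0.4  0.4  0.1] q6 0.28
shift units tx,ty,tz [-3.06 -1.16 -6.31]
turn units [ 0.04 -0.05 -0.03]
```

View pics/side3.png

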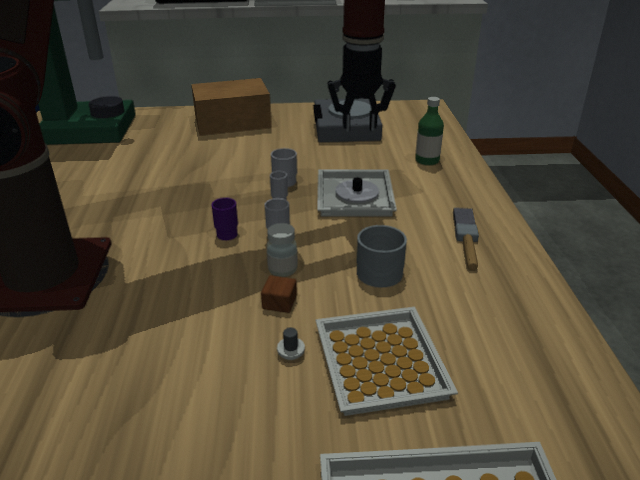

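View pics/top3.png

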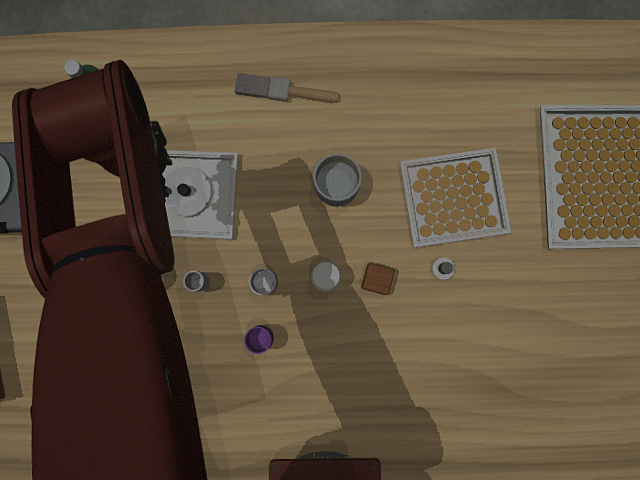

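```bash
python3 -m jog '[{"claw":1,"tx":-0.5,"ty":-0.4,"tz":-1,"wx":0,"wy":0,"wz":0},{"claw":1,"tx":-0.5,"ty":0,"tz":-1,"wx":0,"wy":0,"wz":0},{"claw":1,"tx":-0.5,"ty":0,"tz":-1,"wx":0,"wy":0,"wz":0},{"claw":1,"tx":-0.5,"ty":0,"tz":-1,"wx":0,"wy":0,"wz":0},{"claw":1,"tx":-0.5,"ty":0,"tz":-1,"wx":0,"wy":0,"wz":0}]' 40
python3 -m jog '[{"claw":1,"tx":-0.5,"ty":0,"tz":-1,"wx":0,"wy":0,"wz":0},{"claw":1,"tx":0,"ty":0,"tz":-0.2,"wx":0,"wy":0,"wz":0},{"claw":1,"tx":0,"ty":0,"tz":0,"wx":0,"wy":0,"wz":0}]' 40
python3 - <<'E'
from h import *
go(.4475,.3316,.05,0)
s=vision.camera("side");cv2.imwrite("pics/side4.png",s);crop(s,290,160,60,"s4.png")
rim(cv2.imread("pics/top3.png"),337,178,.086,.076,tag="pot",half=45)
rim(cv2.imread("pics/top3.png"),337,178,.078,.076,tag="pot",half=45)
E
```

```text
t: 11.35
eef_pos: [0.478, 0.3177, 0.1574]
eef_rot: [-1.204, 1.221, -1.212]
contact_force: [0.2, -0.4, -0.8]
grip_width: 0.999
t: 11.72
eef_pos: [0.4446, 0.3306, 0.154]
eef_rot: [-1.209, 1.221, -1.21]
contact_force: [0.1, -0.3, 0.8]
grip_width: 1.002
t 11.72 tcp [0.4446 0.3306 0.154 ] jawyaw -0.008 tooly [-0.007  0.002 -1.   ] grip 1.002 F [ 0.1 -0.3  0.8] q6 0.5
shift units tx,ty,tz [-0.04  4.16  0.15]
turn units [ 0.05 -0.05 -0.01]
pot px 337.8 177.5 dia 80.5 xyz [ 0.6111 -0.0333  0.076 ]
pot px 337.8 177.5 dia 81.0 xyz [ 0.6111 -0.0333  0.076 ]
```

View pics/s4.png

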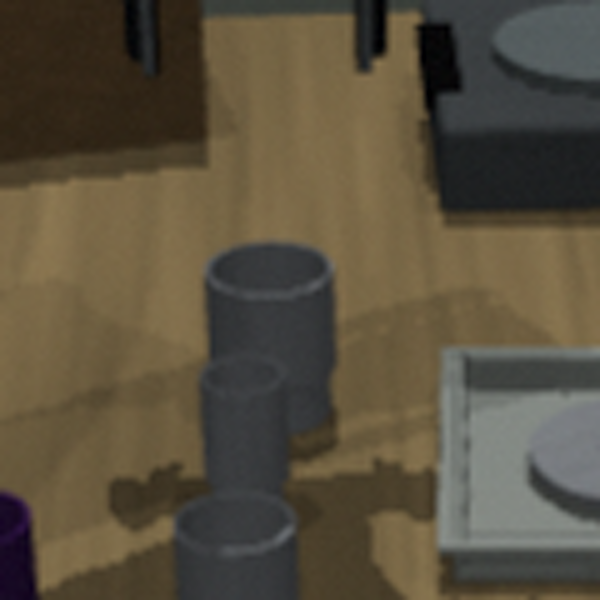

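Run:
```python
from h import *
p,R,o=pose()
print(proj("side",[p+[0,0,.013]]),onz("side",284,154.2,.072),onz("side",281,115,p[2]+.013))
print(onz("side",280.5,204.8-.0,.072))
s=cv2.imread("pics/side4.png");crop(s,320,230,120,"s5.png")
```

```text
[[280.68296633 113.82336545]] [0.44865872 0.32783314 0.072     ] [0.44545478 0.32358992 0.16699223]
[0.44008335 0.10197828 0.072     ]
```

View pics/s5.png

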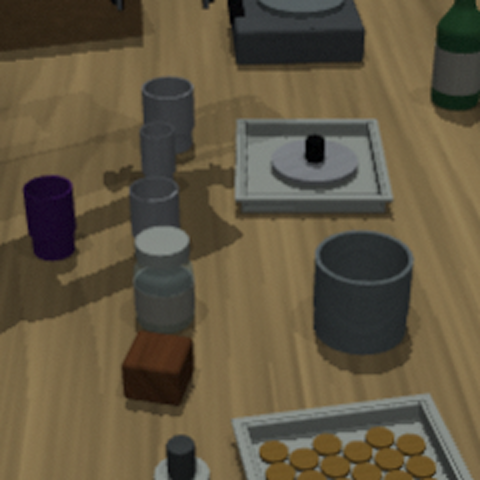

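```bash
python3 -m jog '[{"claw":1,"tx":0,"ty":0.9,"tz":0.15,"wx":0,"wy":0,"wz":0},{"claw":1,"tx":0,"ty":0.9,"tz":0.05,"wx":0,"wy":0,"wz":0},{"claw":1,"tx":0,"ty":0.8,"tz":0.05,"wx":0,"wy":0,"wz":0},{"claw":1,"tx":0,"ty":0.6,"tz":0.05,"wx":0,"wy":0,"wz":0},{"claw":1,"tx":0,"ty":0.4,"tz":0,"wx":0,"wy":0,"wz":0}]' 40
python3 -m jog '[{"claw":1,"tx":0,"ty":0.1,"tz":0,"wx":0,"wy":0,"wz":0},{"claw":1,"tx":0,"ty":0,"tz":0,"wx":0,"wy":0,"wz":0}]' 40
python3 - <<'E'
from h import *
go(.448,.3305,.05,0)
E
```

```text
t: 12.4
eef_pos: [0.4579, 0.3289, 0.0621]
eef_rot: [-1.202, 1.222, -1.215]
contact_force: [-0.3, 0.1, -0.9]
grip_width: 0.998
t: 12.65
eef_pos: [0.4581, 0.3286, 0.0591]
eef_rot: [-1.203, 1.223, -1.216]
contact_force: [-0.4, 0.3, -0.1]
grip_width: 0.999
t 12.65 tcp [0.4581 0.3286 0.0591] jawyaw -0.014 tooly [-0.003  0.003 -1.   ] grip 0.999 F [-0.4  0.3 -0.1] q6 0.49
shift units tx,ty,tz [-0.07  0.36 -0.4 ]
turn units [ 0.02 -0.09 -0.02]
```

```bash
python3 -m jog '[{"claw":1,"tx":-0.07,"ty":0,"tz":-0.4,"wx":0,"wy":-0.08,"wz":0},{"claw":1,"tx":0,"ty":0,"tz":0,"wx":0,"wy":0,"wz":0},{"claw":1,"tx":0,"ty":0.3,"tz":0,"wx":0,"wy":0,"wz":0},{"claw":1,"tx":0,"ty":0,"tz":0,"wx":0,"wy":0,"wz":0}]' 40
python3 - <<'E'
from h import *
go(.448,.3305,.05,0)
s=vision.camera("side");cv2.imwrite("pics/side6.png",s);crop(s,285,150,50,"s6.png")
E
```

```text
t: 13.15
eef_pos: [0.4481, 0.3315, 0.053]
eef_rot: [-1.206, 1.211, -1.206]
contact_force: [0.2, -0.4, 0.6]
grip_width: 0.997
t 13.15 tcp [0.4481 0.3315 0.053 ] jawyaw -0.0 tooly [-0.     0.004 -1.   ] grip 0.997 F [ 0.2 -0.4  0.6] q6 0.49
shift units tx,ty,tz [ 0.04  0.12 -0.  ]
turn units [ 0.   -0.   -0.03]
```

View pics/s6.png

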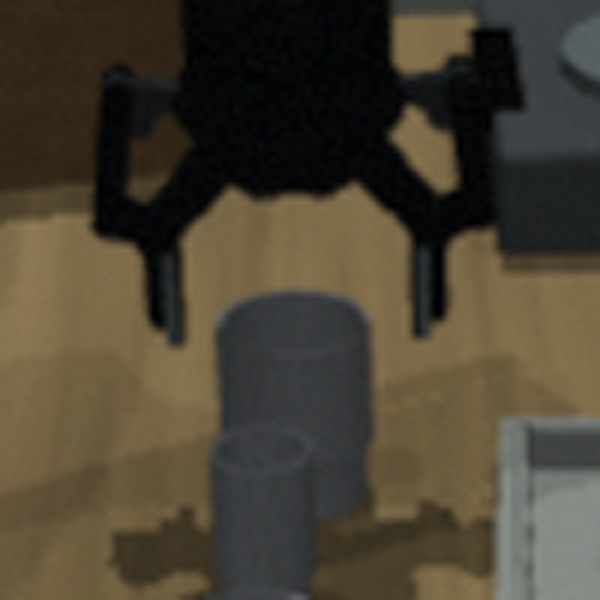

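```bash
python3 -m jog '[{"claw":1,"tx":0,"ty":0.22,"tz":0,"wx":0,"wy":0,"wz":0},{"claw":-1,"tx":0,"ty":0,"tz":0,"wx":0,"wy":0,"wz":0},{"claw":-1,"tx":0,"ty":0,"tz":0,"wx":0,"wy":0,"wz":0},{"claw":-1,"tx":0,"ty":0,"tz":0,"wx":0,"wy":0,"wz":0},{"claw":-1,"tx":0,"ty":0,"tz":0,"wx":0,"wy":0,"wz":0}]' 40
python3 - <<'E'
from h import *
go(.448,.3305,.05,0)
s=vision.camera("side");cv2.imwrite("pics/side7.png",s);crop(s,285,150,50,"s7.png")
E
```

```text
t: 13.82
eef_pos: [0.4487, 0.3318, 0.0483]
eef_rot: [-1.205, 1.212, -1.206]
contact_force: [-1.0, -0.3, 0.6]
grip_width: 0.674
t 13.82 tcp [0.4487 0.3318 0.0483] jawyaw -0.0 tooly [ 0.     0.005 -1.   ] grip 0.674 F [-1.  -0.3  0.6] q6 0.49
shift units tx,ty,tz [ 0.05 -0.07 -0.03]
turn units [-0.   -0.   -0.03]
```

View pics/s7.png

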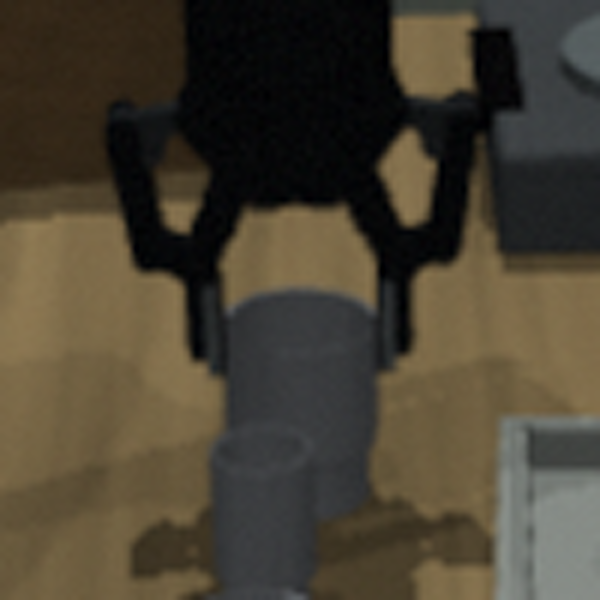

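```bash
python3 -m jog '[{"claw":0.6,"tx":0,"ty":0,"tz":0,"wx":0,"wy":0,"wz":0},{"claw":0.6,"tx":0,"ty":0,"tz":0,"wx":0,"wy":0,"wz":0},{"claw":0.6,"tx":0,"ty":-0.25,"tz":0,"wx":0,"wy":0,"wz":0},{"claw":0.6,"tx":0,"ty":0,"tz":0,"wx":0,"wy":0,"wz":0}]' 40
python3 -m jog '[{"claw":-1,"tx":0,"ty":0,"tz":0,"wx":0,"wy":0,"wz":0},{"claw":-1,"tx":0,"ty":0,"tz":0,"wx":0,"wy":0,"wz":0},{"claw":-1,"tx":0,"ty":0,"tz":0,"wx":0,"wy":0,"wz":0},{"claw":-1,"tx":0,"ty":0,"tz":0,"wx":0,"wy":0,"wz":0}]' 50
python3 -m jog '[{"claw":-1,"tx":0,"ty":-0.8,"tz":0,"wx":0,"wy":0,"wz":0},{"claw":-1,"tx":0,"ty":-1,"tz":0,"wx":0,"wy":0,"wz":0},{"claw":-1,"tx":0,"ty":-1,"tz":0,"wx":0,"wy":0,"wz":0},{"claw":-1,"tx":0,"ty":-1,"tz":0,"wx":0,"wy":0,"wz":0},{"claw":-1,"tx":0,"ty":-0.8,"tz":0,"wx":0,"wy":0,"wz":0}]' 50
python3 - <<'E'
from h import *
go(.614,-.032,.19,0)
s=vision.camera("side");cv2.imwrite("pics/side8.png",s);crop(s,320,180,120,"s8.png")
E
```

```text
t: 14.38
eef_pos: [0.4492, 0.332, 0.0551]
eef_rot: [-1.204, 1.211, -1.206]
contact_force: [0.3, 0.7, 0.7]
grip_width: 0.801
t: 14.88
eef_pos: [0.4491, 0.3322, 0.0557]
eef_rot: [-1.204, 1.211, -1.206]
contact_force: [-1.0, 0.4, 1.0]
grip_width: 0.665
t: 15.5
eef_pos: [0.4458, 0.3296, 0.1687]
eef_rot: [-1.214, 1.216, -1.205]
contact_force: [-1.0, -0.2, -1.8]
grip_width: 0.665
t 15.5 tcp [0.4458 0.3296 0.1687] jawyaw -0.001 tooly [-0.008  0.001 -1.   ] grip 0.665 F [-1.  -0.2 -1.8] q6 0.49
shift units tx,ty,tz [14.46 -0.91  6.73]
turn units [ 0.05 -0.   -0.  ]
```

View pics/s8.png

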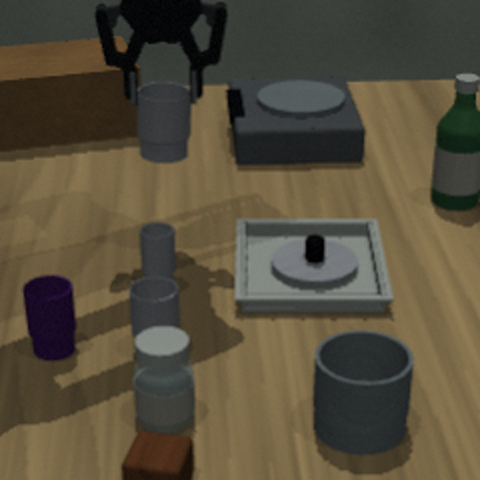

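```bash
python3 -m jog '[{"claw":-1,"tx":1,"ty":-0.3,"tz":0.45,"wx":0,"wy":0,"wz":0},{"claw":-1,"tx":1,"ty":-0.3,"tz":0.45,"wx":0,"wy":0,"wz":0},{"claw":-1,"tx":1,"ty":0,"tz":0.45,"wx":0,"wy":0,"wz":0},{"claw":-1,"tx":1,"ty":0,"tz":0.45,"wx":0,"wy":0,"wz":0},{"claw":-1,"tx":1,"ty":0,"tz":0.45,"wx":0,"wy":0,"wz":0}]' 50
python3 -m jog '[{"claw":-1,"tx":1,"ty":0,"tz":0.45,"wx":0,"wy":0,"wz":0},{"claw":-1,"tx":1,"ty":0,"tz":0.45,"wx":0,"wy":0,"wz":0},{"claw":-1,"tx":1,"ty":0,"tz":0.45,"wx":0,"wy":0,"wz":0},{"claw":-1,"tx":1,"ty":0,"tz":0.45,"wx":0,"wy":0,"wz":0},{"claw":-1,"tx":0.9,"ty":0,"tz":0.45,"wx":0,"wy":0,"wz":0}]' 50
python3 - <<'E'
from h import *
go(.614,-.032,.19,0)
s=cv2.imread("pics/side8.png");crop(s,382,245,40,"s9.png",10)
E
```

```text
t: 16.18
eef_pos: [0.5032, 0.2032, 0.1831]
eef_rot: [-1.214, 1.213, -1.202]
contact_force: [-0.1, 0.3, -1.4]
grip_width: 0.665
t: 16.8
eef_pos: [0.5591, 0.076, 0.1768]
eef_rot: [-1.219, 1.217, -1.2]
contact_force: [-0.1, 0.3, -0.9]
grip_width: 0.665
t 16.8 tcp [0.5591 0.076  0.1768] jawyaw 0.003 tooly [-0.013  0.002 -1.   ] grip 0.665 F [-0.1  0.3 -0.9] q6 -0.01
shift units tx,ty,tz [ 4.33 -0.56  2.18]
turn units [ 0.09  0.02 -0.01]
```

View pics/s9.png

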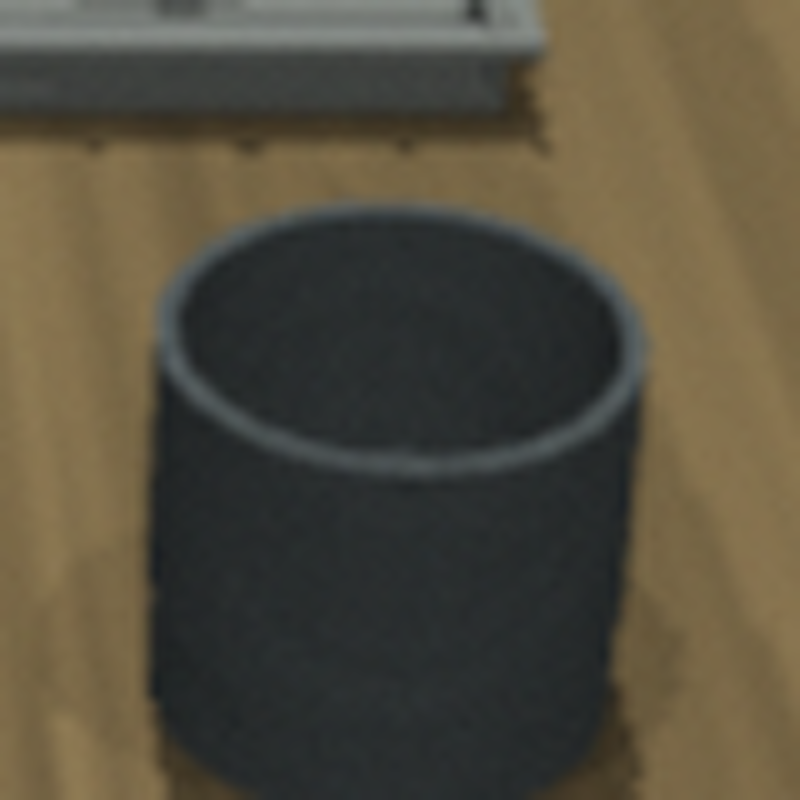

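```bash
python3 -m jog '[{"claw":-1,"tx":1,"ty":-0.2,"tz":0.5,"wx":0.09,"wy":0,"wz":0},{"claw":-1,"tx":1,"ty":0,"tz":0.5,"wx":0,"wy":0,"wz":0},{"claw":-1,"tx":1,"ty":0,"tz":0.5,"wx":0,"wy":0,"wz":0},{"claw":-1,"tx":1,"ty":0,"tz":0.5,"wx":0,"wy":0,"wz":0},{"claw":-1,"tx":0,"ty":0,"tz":0,"wx":0,"wy":0,"wz":0}]' 50
python3 - <<'E'
from h import *
print(onz("side",381.9,238.7,.076), onz("side",342+64.8-.5,238.7,.076)-onz("side",342+15.8-.5,238.7,.076))
go(.615,-.032,.15,0)
s=vision.camera("side");cv2.imwrite("pics/side10.png",s);crop(s,382,200,75,"s10.png",4)
E
```

```text
t: 17.42
eef_pos: [0.6089, -0.0288, 0.1753]
eef_rot: [-1.212, 1.214, -1.205]
contact_force: [-0.2, -1.1, -1.3]
grip_width: 0.668
[ 0.61590559 -0.03294787  0.076     ] [ 0.08503746 -0.00529918  0.        ]
t 17.43 tcp [ 0.6089 -0.0288  0.1753] jawyaw 0.0 tooly [-0.006  0.002 -1.   ] grip 0.668 F [-0.2 -1.1 -1.3] q6 -0.18
shift units tx,ty,tz [0.13 1.01 0.25]
turn units [ 0.04  0.   -0.01]
```

View pics/s10.png

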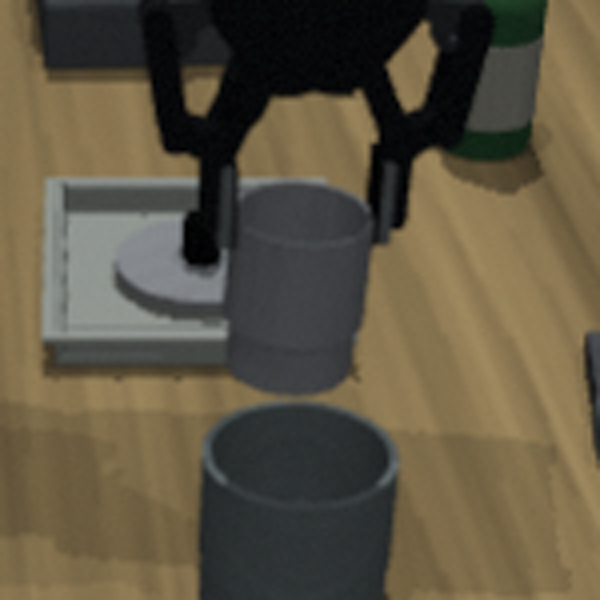

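```bash
python3 -m jog '[{"claw":-1,"tx":0.15,"ty":0.3,"tz":0.25,"wx":0.04,"wy":0,"wz":0},{"claw":-1,"tx":0,"ty":0.6,"tz":0,"wx":0,"wy":0,"wz":0},{"claw":-1,"tx":0,"ty":0.6,"tz":0,"wx":0,"wy":0,"wz":0},{"claw":-1,"tx":0,"ty":0,"tz":0,"wx":0,"wy":0,"wz":0}]' 50
python3 - <<'E'
from h import *
go(.6155,-.032,.0815,0)
E
```

```text
t: 17.98
eef_pos: [0.6127, -0.0288, 0.1326]
eef_rot: [-1.211, 1.212, -1.201]
contact_force: [0.4, -0.4, -1.4]
grip_width: 0.664
t 17.98 tcp [ 0.6127 -0.0288  0.1326] jawyaw 0.004 tooly [-0.004  0.004 -1.   ] grip 0.664 F [ 0.4 -0.4 -1.4] q6 -0.18
shift units tx,ty,tz [0.14 2.04 0.12]
turn units [ 0.03  0.02 -0.03]
```

```bash
python3 -m jog '[{"claw":-1,"tx":0.14,"ty":0.3,"tz":0.1,"wx":0.03,"wy":0,"wz":0},{"claw":-1,"tx":0,"ty":0.5,"tz":0,"wx":0,"wy":0,"wz":0},{"claw":-1,"tx":0,"ty":0.5,"tz":0,"wx":0,"wy":0,"wz":0},{"claw":-1,"tx":0,"ty":0.3,"tz":0,"wx":0,"wy":0,"wz":0},{"claw":-1,"tx":0,"ty":0,"tz":0,"wx":0,"wy":0,"wz":0}]' 50
python3 - <<'E'
from h import *
go(.6155,-.032,.0815,0)
s=vision.camera("side");cv2.imwrite("pics/side11.png",s);crop(s,382,220,60,"s11.png",5)
E
```

```text
t: 18.6
eef_pos: [0.6154, -0.0321, 0.0898]
eef_rot: [-1.207, 1.208, -1.204]
contact_force: [-0.6, 0.1, -1.1]
grip_width: 0.664
t 18.6 tcp [ 0.6154 -0.0321  0.0898] jawyaw 0.004 tooly [ 0.001  0.004 -1.   ] grip 0.664 F [-0.6  0.1 -1.1] q6 -0.19
shift units tx,ty,tz [-0.    0.33  0.  ]
turn units [-0.01  0.03 -0.03]
```

View pics/s11.png

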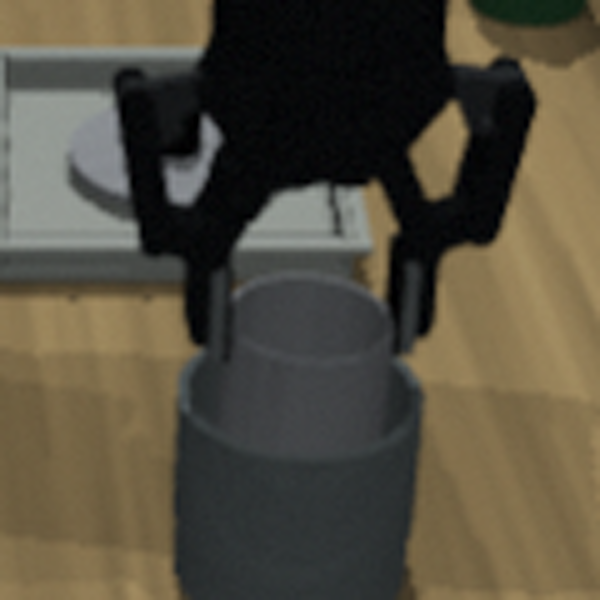

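```bash
python3 -m jog '[{"claw":-1,"tx":0,"ty":0.2,"tz":0,"wx":0,"wy":0,"wz":0},{"claw":-1,"tx":0,"ty":0.1,"tz":0,"wx":0,"wy":0,"wz":0},{"claw":-1,"tx":0,"ty":0,"tz":0,"wx":0,"wy":0,"wz":0}]' 50
python3 -m jog '[{"claw":0.7,"tx":0,"ty":0,"tz":0,"wx":0,"wy":0,"wz":0},{"claw":0.7,"tx":0,"ty":0,"tz":0,"wx":0,"wy":0,"wz":0},{"claw":0.7,"tx":0,"ty":0,"tz":0,"wx":0,"wy":0,"wz":0},{"claw":0.7,"tx":0,"ty":-0.8,"tz":0,"wx":0,"wy":0,"wz":0},{"claw":0.7,"tx":0,"ty":-1,"tz":0,"wx":0,"wy":0,"wz":0}]' 50
python3 -m jog '[{"claw":0.7,"tx":0,"ty":-1,"tz":0,"wx":0,"wy":0,"wz":0},{"claw":0.4,"tx":0,"ty":-1,"tz":0,"wx":0,"wy":0,"wz":0},{"claw":0.4,"tx":-1,"ty":0,"tz":-1,"wx":0,"wy":0,"wz":0},{"claw":0.4,"tx":-1,"ty":0,"tz":-1,"wx":0,"wy":0,"wz":0},{"claw":0.4,"tx":-1,"ty":0,"tz":-1,"wx":0,"wy":0,"wz":0}]' 50
python3 - <<'E'
from h import *
s=vision.camera("side");cv2.imwrite("pics/side12.png",s);crop(s,330,220,75,"s12.png",4)
t=vision.camera("top");cv2.imwrite("pics/top12.png",t);crop(t,300,230,75,"t12.png",4)
go(.435,.1025,.16,0)
E
```

```text
t: 19.02
eef_pos: [0.6165, -0.0322, 0.0833]
eef_rot: [-1.206, 1.206, -1.205]
contact_force: [-0.3, -0.1, -1.0]
grip_width: 0.665
t: 19.65
eef_pos: [0.6159, -0.0323, 0.1301]
eef_rot: [-1.207, 1.207, -1.204]
contact_force: [-0.7, -0.2, 0.4]
grip_width: 0.853
t: 20.27
eef_pos: [0.5443, 0.0416, 0.1938]
eef_rot: [-1.195, 1.196, -1.216]
contact_force: [0.4, 1.1, 1.1]
grip_width: 0.705
t 20.38 tcp [0.543  0.0432 0.1935] jawyaw 0.004 tooly [ 0.017  0.003 -1.   ] grip 0.7 F [-0.7  0.3  0.2] q6 -0.07
shift units tx,ty,tz [-2.38  1.27 -4.33]
turn units [-0.11  0.02 -0.02]
```

View pics/s12.png

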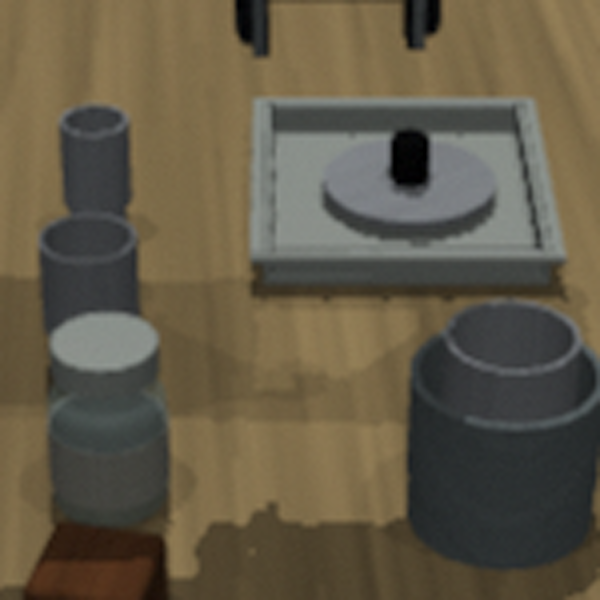

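View pics/t12.png

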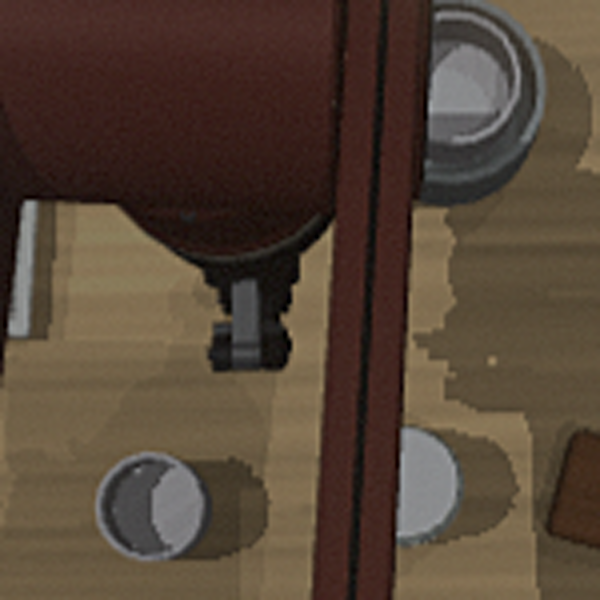

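```bash
python3 - <<'E'
from h import *
print("b",onz("side",383.1,229.7,.096))
print("c",onz("side",277.1,204.4,.072),onz("top",263.2,281.1,.072))
print("d",onz("side",278.6,175.1,.072),onz("top",193.5,281.2,.072))
go(.436,.101,.16,0)
E
python3 -m jog '[{"claw":0.6,"tx":-0.6,"ty":0,"tz":-1,"wx":0,"wy":0,"wz":0},{"claw":0.6,"tx":-0.6,"ty":0,"tz":-1,"wx":0,"wy":0,"wz":0},{"claw":0.6,"tx":-0.6,"ty":0,"tz":-1,"wx":0,"wy":0,"wz":0},{"claw":0.6,"tx":-0.5,"ty":0,"tz":-0.9,"wx":-0.1,"wy":0,"wz":0},{"claw":0.6,"tx":0,"ty":0,"tz":0,"wx":0,"wy":0,"wz":0}]' 50
python3 - <<'E'
from h import *
go(.436,.101,.12,0)
E
```

```text
b [ 0.61647888 -0.0351493   0.096     ]
c [0.43354113 0.10392699 0.072     ] [0.42969958 0.10151451 0.072     ]
d [0.43647163 0.22631915 0.072     ] [0.43135691 0.22547921 0.072     ]
t 20.38 tcp [0.543  0.0432 0.1935] jawyaw 0.004 tooly [ 0.017  0.003 -1.   ] grip 0.7 F [-0.7  0.3  0.2] q6 -0.07
shift units tx,ty,tz [-2.32  1.27 -4.29]
turn units [-0.11  0.02 -0.02]
t: 21.0
eef_pos: [0.447, 0.1003, 0.199]
eef_rot: [-1.2, 1.198, -1.212]
contact_force: [-0.1, -0.9, 0.5]
grip_width: 0.8
t 21.0 tcp [0.447  0.1003 0.199 ] jawyaw 0.003 tooly [ 0.013  0.001 -1.   ] grip 0.8 F [-0.1 -0.9  0.5] q6 0.04
shift units tx,ty,tz [-0.02  3.15 -0.48]
turn units [-0.08  0.02 -0.01]
```

```bash
python3 -m jog '[{"claw":0.6,"tx":-0.1,"ty":0.9,"tz":-0.55,"wx":-0.08,"wy":0,"wz":0},{"claw":0.6,"tx":0,"ty":1,"tz":0,"wx":0,"wy":0,"wz":0},{"claw":0.6,"tx":0,"ty":1,"tz":0,"wx":0,"wy":0,"wz":0},{"claw":0.6,"tx":0,"ty":0.6,"tz":0,"wx":0,"wy":0,"wz":0},{"claw":0.6,"tx":0,"ty":0,"tz":0,"wx":0,"wy":0,"wz":0}]' 50
python3 - <<'E'
from h import *
go(.4335,.1025,.056,0)
E
```

```text
t: 21.62
eef_pos: [0.4415, 0.1003, 0.1146]
eef_rot: [-1.2, 1.198, -1.214]
contact_force: [-0.3, 0.6, 0.6]
grip_width: 0.801
t 21.62 tcp [0.4415 0.1003 0.1146] jawyaw 0.002 tooly [ 0.013  0.    -1.   ] grip 0.801 F [-0.3  0.6  0.6] q6 0.05
shift units tx,ty,tz [-0.09  2.34 -0.35]
turn units [-0.09  0.01 -0.  ]
```

```bash
python3 -m jog '[{"claw":0.6,"tx":-0.09,"ty":0,"tz":-0.35,"wx":-0.1,"wy":0,"wz":0},{"claw":0.6,"tx":0,"ty":0.8,"tz":0,"wx":0,"wy":0,"wz":0},{"claw":0.6,"tx":0,"ty":0.8,"tz":0,"wx":0,"wy":0,"wz":0},{"claw":0.6,"tx":0,"ty":0.4,"tz":0,"wx":0,"wy":0,"wz":0},{"claw":0.6,"tx":0,"ty":0,"tz":0,"wx":0,"wy":0,"wz":0}]' 50
python3 - <<'E'
from h import *
go(.4335,.1025,.056,0)
E
```

```text
t: 22.25
eef_pos: [0.436, 0.1029, 0.0687]
eef_rot: [-1.206, 1.205, -1.209]
contact_force: [0.7, 0.1, -0.0]
grip_width: 0.802
t 22.25 tcp [0.436  0.1029 0.0687] jawyaw 0.002 tooly [ 0.004  0.001 -1.   ] grip 0.802 F [ 0.7  0.1 -0. ] q6 0.05
shift units tx,ty,tz [ 0.02  0.51 -0.1 ]
turn units [-0.03  0.01 -0.  ]
```

```bash
python3 -m jog '[{"claw":0.6,"tx":0,"ty":0.5,"tz":-0.08,"wx":0,"wy":0,"wz":0},{"claw":0.6,"tx":0,"ty":0,"tz":0,"wx":0,"wy":0,"wz":0},{"claw":-1,"tx":0,"ty":0,"tz":0,"wx":0,"wy":0,"wz":0},{"claw":-1,"tx":0,"ty":0,"tz":0,"wx":0,"wy":0,"wz":0},{"claw":-1,"tx":0,"ty":0,"tz":0,"wx":0,"wy":0,"wz":0}]' 50
python3 -m jog '[{"claw":-1,"tx":0,"ty":0,"tz":0,"wx":0,"wy":0,"wz":0}]' 50
python3 - <<'E'
from h import *
go(.4335,.1025,.056,0)
s=vision.camera("side");cv2.imwrite("pics/side13.png",s);crop(s,290,190,60,"s13.png",5)
E
```

```text
t: 22.88
eef_pos: [0.435, 0.1031, 0.0577]
eef_rot: [-1.205, 1.204, -1.21]
contact_force: [0.3, 0.0, -2.0]
grip_width: 0.548
t: 23.0
eef_pos: [0.4351, 0.1031, 0.0577]
eef_rot: [-1.205, 1.203, -1.21]
contact_force: [0.3, 0.1, -0.4]
grip_width: 0.543
t 23.0 tcp [0.4351 0.1031 0.0577] jawyaw 0.002 tooly [ 0.007  0.001 -1.   ] grip 0.543 F [ 0.3  0.1 -0.4] q6 0.05
shift units tx,ty,tz [ 0.02  0.07 -0.06]
turn units [-0.04  0.01 -0.01]
```

View pics/s13.png

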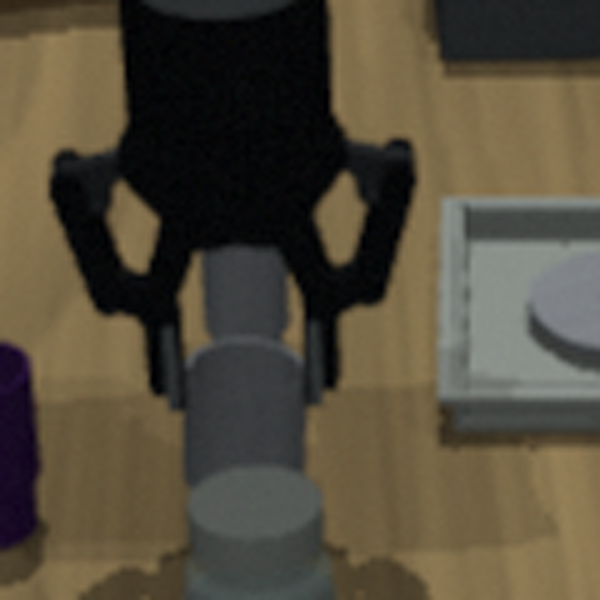

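```bash
python3 -m jog '[{"claw":-1,"tx":0,"ty":-0.9,"tz":0,"wx":0,"wy":0,"wz":0},{"claw":-1,"tx":0,"ty":-1,"tz":0,"wx":0,"wy":0,"wz":0},{"claw":-1,"tx":0,"ty":-1,"tz":0,"wx":0,"wy":0,"wz":0},{"claw":-1,"tx":0,"ty":-1,"tz":0,"wx":0,"wy":0,"wz":0},{"claw":-1,"tx":0,"ty":-1,"tz":0,"wx":0,"wy":0,"wz":0}]' 50
python3 -m jog '[{"claw":-1,"tx":0.7,"ty":-0.2,"tz":0.9,"wx":0,"wy":0,"wz":0},{"claw":-1,"tx":0.7,"ty":0,"tz":0.9,"wx":0,"wy":0,"wz":0},{"claw":-1,"tx":0.7,"ty":0,"tz":0.9,"wx":0,"wy":0,"wz":0},{"claw":-1,"tx":0.7,"ty":0,"tz":0.9,"wx":0,"wy":0,"wz":0},{"claw":-1,"tx":0.7,"ty":0,"tz":0.9,"wx":0,"wy":0,"wz":0}]' 50
python3 - <<'E'
from h import *
go(.6172,-.036,.185,0)
E
```

```text
t: 23.68
eef_pos: [0.4319, 0.1027, 0.1803]
eef_rot: [-1.209, 1.208, -1.208]
contact_force: [0.3, 0.5, -0.9]
grip_width: 0.543
t: 24.3
eef_pos: [0.5486, 0.0143, 0.1882]
eef_rot: [-1.206, 1.202, -1.208]
contact_force: [0.6, -0.1, -1.1]
grip_width: 0.547
t 24.3 tcp [0.5486 0.0143 0.1882] jawyaw 0.004 tooly [ 0.006  0.001 -1.   ] grip 0.547 F [ 0.6 -0.1 -1.1] q6 -0.12
shift units tx,ty,tz [2.02 0.14 2.73]
turn units [-0.04  0.03 -0.01]
```

```bash
python3 -m jog '[{"claw":-1,"tx":0.7,"ty":0,"tz":0.9,"wx":0,"wy":0,"wz":0},{"claw":-1,"tx":0.7,"ty":0,"tz":0.9,"wx":0,"wy":0,"wz":0},{"claw":-1,"tx":0.6,"ty":0,"tz":0.9,"wx":-0.05,"wy":0,"wz":0},{"claw":-1,"tx":0,"ty":0,"tz":0,"wx":0,"wy":0,"wz":0}]' 50
python3 - <<'E'
from h import *
go(.6172,-.036,.165,0)
s=vision.camera("side");cv2.imwrite("pics/side14.png",s);crop(s,382,200,60,"s14.png",5)
t=vision.camera("top");cv2.imwrite("pics/top14.png",t);crop(t,337,178,60,"t14.png",5)
E
```

```text
t: 24.8
eef_pos: [0.6191, -0.0386, 0.1865]
eef_rot: [-1.212, 1.21, -1.205]
contact_force: [-0.3, -0.2, -1.2]
grip_width: 0.544
t 24.8 tcp [ 0.6191 -0.0386  0.1865] jawyaw 0.003 tooly [-0.003  0.001 -1.   ] grip 0.544 F [-0.3 -0.2 -1.2] q6 -0.19
shift units tx,ty,tz [-0.11  0.86 -0.07]
turn units [ 0.02  0.02 -0.01]
```

View pics/s14.png

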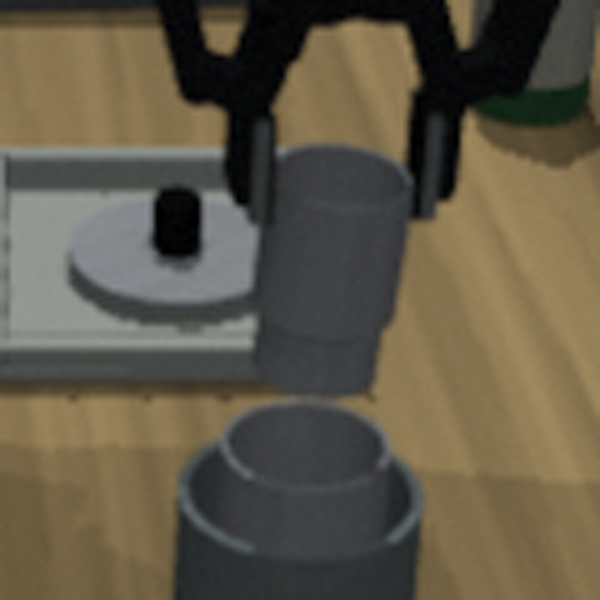

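View pics/t14.png

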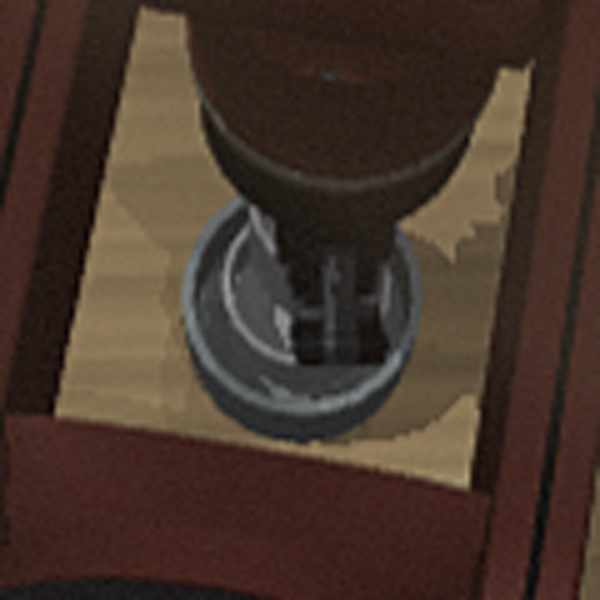

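Run:
```python
from h import *
for u in (337.9,338.4): print(onz("top",u,173.6,.096))
print(onz("side",382.8,229,.096))
p=pose()[0]; print(proj("side",[[p[0],p[1]+.0008,.096],[p[0],p[1]+.0008,.1288],[p[0],p[1],.2008]]))
```

```text
[ 0.61398053 -0.03312122  0.096     ]
[ 0.61396332 -0.0339919   0.096     ]
[ 0.61630183 -0.0329096   0.096     ]
[[383.91125102 230.13486017]
 [385.07565305 213.75706974]
 [387.84946467 175.82802326]]
```

```bash
python3 -m jog '[{"claw":-1,"tx":-0.16,"ty":0.3,"tz":-0.06,"wx":0,"wy":0,"wz":0},{"claw":-1,"tx":0,"ty":0.5,"tz":0,"wx":0,"wy":0,"wz":0},{"claw":-1,"tx":0,"ty":0,"tz":0,"wx":0,"wy":0,"wz":0}]' 50
python3 - <<'E'
from h import *
go(.6175,-.0345,.125,0)
s=vision.camera("side");cv2.imwrite("pics/side15.png",s);crop(s,382,200,60,"s15.png",5)
E
```

```text
t: 25.28
eef_pos: [0.6139, -0.0313, 0.1643]
eef_rot: [-1.214, 1.211, -1.201]
contact_force: [-0.2, 0.5, -0.6]
grip_width: 0.546
t 25.27 tcp [ 0.6139 -0.0313  0.1643] jawyaw 0.005 tooly [-0.006  0.002 -1.   ] grip 0.546 F [-0.2  0.5 -0.6] q6 -0.19
shift units tx,ty,tz [0.13 1.57 0.15]
turn units [ 0.04  0.03 -0.02]
```

View pics/s15.png

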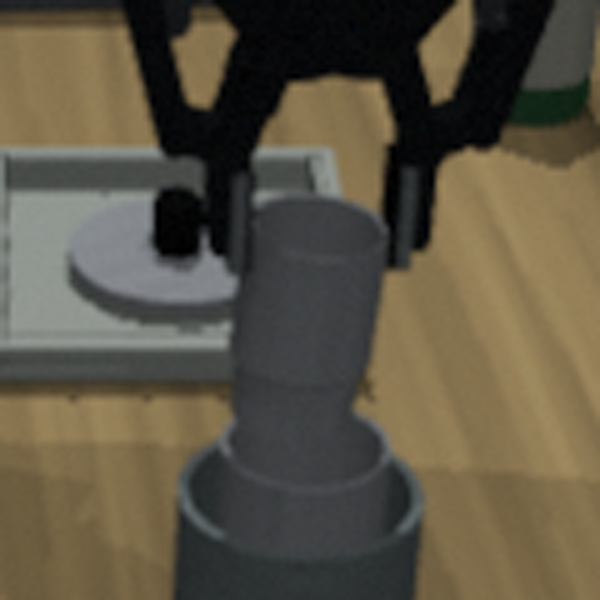

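```bash
python3 -m jog '[{"claw":-1,"tx":0.12,"ty":0,"tz":0.15,"wx":0.04,"wy":0,"wz":0},{"claw":-1,"tx":0,"ty":0,"tz":0,"wx":0,"wy":0,"wz":0}]' 50
python3 - <<'E'
from h import *
go(.6175,-.0345,.125,0)
s=vision.camera("side");cv2.imwrite("pics/side16.png",s);crop(s,382,200,60,"s16.png",5)
E
```

```text
t: 25.58
eef_pos: [0.6188, -0.0345, 0.1657]
eef_rot: [-1.208, 1.204, -1.205]
contact_force: [-0.5, -0.5, -1.0]
grip_width: 0.541
t 25.57 tcp [ 0.6188 -0.0345  0.1657] jawyaw 0.005 tooly [ 0.003  0.002 -1.   ] grip 0.541 F [-0.5 -0.5 -1. ] q6 -0.19
shift units tx,ty,tz [ 0.    1.63 -0.06]
turn units [-0.02  0.04 -0.01]
```

View pics/s16.png

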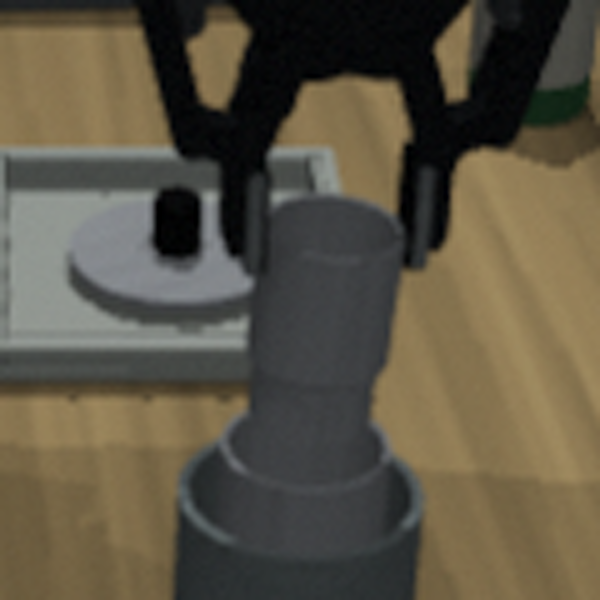

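```bash
python3 -m jog '[{"claw":-1,"tx":0,"ty":0.3,"tz":0,"wx":0,"wy":0,"wz":0},{"claw":-1,"tx":0,"ty":0.5,"tz":0.05,"wx":0,"wy":0,"wz":0},{"claw":-1,"tx":0,"ty":0.5,"tz":0,"wx":0,"wy":0,"wz":0},{"claw":-1,"tx":0,"ty":0,"tz":0,"wx":0,"wy":0,"wz":0}]' 50
python3 - <<'E'
from h import *
go(.618,-.0345,.1057,0)
s=vision.camera("side");cv2.imwrite("pics/side17.png",s);crop(s,382,200,60,"s17.png",5)
E
```

```text
t: 26.12
eef_pos: [0.6197, -0.0343, 0.1303]
eef_rot: [-1.209, 1.205, -1.204]
contact_force: [-0.4, -1.1, -1.4]
grip_width: 0.546
t 26.12 tcp [ 0.6197 -0.0343  0.1303] jawyaw 0.005 tooly [ 0.002  0.002 -1.   ] grip 0.546 F [-0.4 -1.1 -1.4] q6 -0.19
shift units tx,ty,tz [ 0.01  0.98 -0.07]
turn units [-0.01  0.03 -0.02]
```

View pics/s17.png

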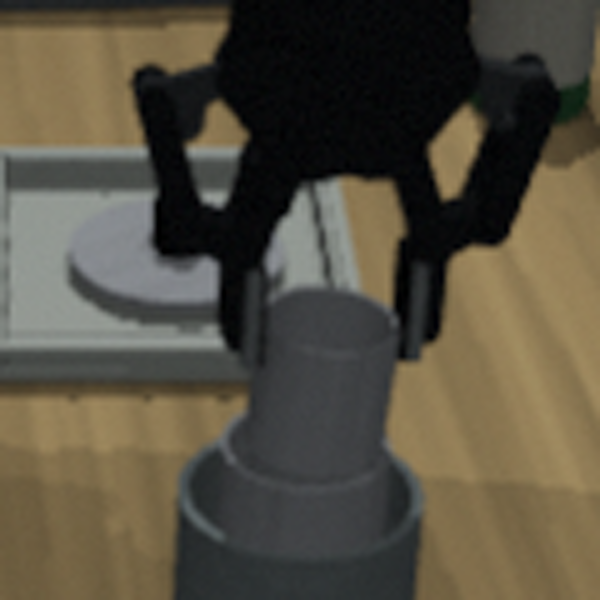

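```bash
python3 -m jog '[{"claw":-1,"tx":0,"ty":0,"tz":-0.12,"wx":0,"wy":0,"wz":0},{"claw":-1,"tx":0,"ty":0,"tz":0,"wx":0,"wy":0,"wz":0}]' 50
python3 - <<'E'
from h import *
go(.617,-.0345,.1057,0)
s=vision.camera("side");cv2.imwrite("pics/side18.png",s);crop(s,382,200,60,"s18.png",5)
E
```

```text
t: 26.42
eef_pos: [0.6174, -0.0345, 0.1315]
eef_rot: [-1.208, 1.204, -1.206]
contact_force: [0.2, -0.3, -0.8]
grip_width: 0.543
t 26.43 tcp [ 0.6174 -0.0345  0.1315] jawyaw 0.005 tooly [ 0.003  0.002 -1.   ] grip 0.543 F [ 0.2 -0.3 -0.8] q6 -0.19
shift units tx,ty,tz [ 0.    1.03 -0.02]
turn units [-0.02  0.03 -0.01]
```

View pics/s18.png

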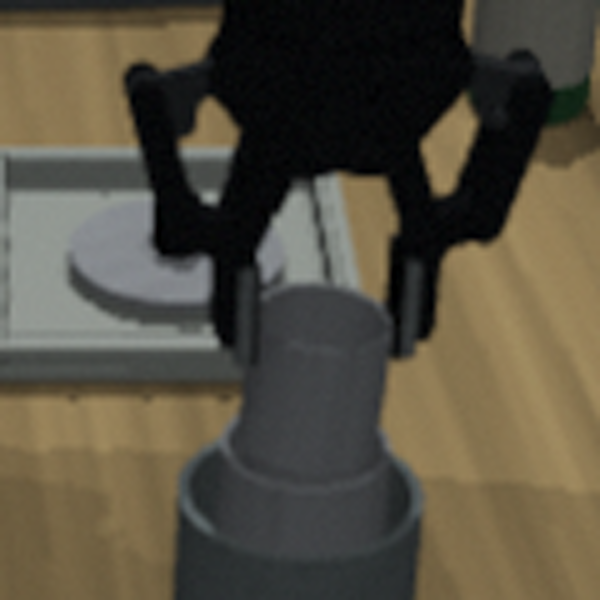

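```bash
python3 -m jog '[{"claw":-1,"tx":0,"ty":0.1,"tz":-0.06,"wx":0,"wy":0,"wz":0},{"claw":-1,"tx":0,"ty":0.3,"tz":0,"wx":0,"wy":0,"wz":0},{"claw":-1,"tx":0,"ty":0,"tz":0,"wx":0,"wy":0,"wz":0}]' 50
python3 - <<'E'
from h import *
go(.616,-.0345,.1057,0)
s=vision.camera("side");cv2.imwrite("pics/side19.png",s);crop(s,382,200,60,"s19.png",5)
E
```

```text
t: 26.85
eef_pos: [0.6163, -0.0346, 0.1216]
eef_rot: [-1.207, 1.202, -1.206]
contact_force: [0.1, -0.3, -1.2]
grip_width: 0.544
t 26.85 tcp [ 0.6163 -0.0346  0.1216] jawyaw 0.005 tooly [ 0.005  0.002 -1.   ] grip 0.544 F [ 0.1 -0.3 -1.2] q6 -0.19
shift units tx,ty,tz [-0.    0.64 -0.02]
turn units [-0.03  0.04 -0.01]
```

View pics/s19.png

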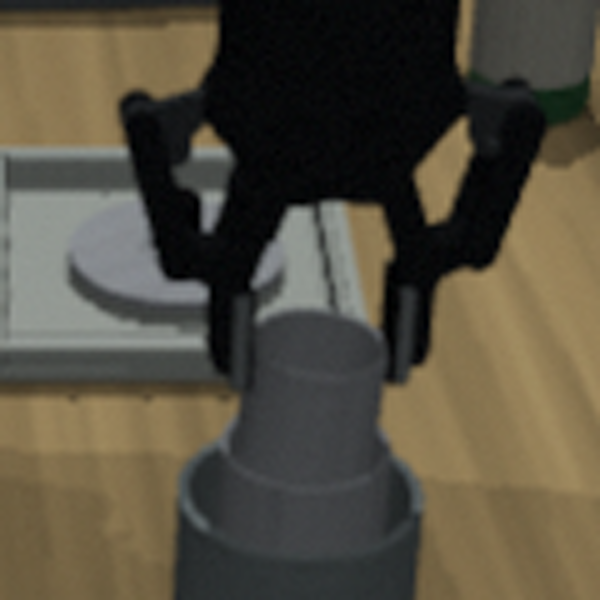

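```bash
python3 -m jog '[{"claw":-1,"tx":0,"ty":0.2,"tz":0,"wx":0,"wy":0,"wz":0},{"claw":-1,"tx":0,"ty":0.3,"tz":0,"wx":0,"wy":0,"wz":0},{"claw":-1,"tx":0,"ty":0.1,"tz":0,"wx":0,"wy":0,"wz":0},{"claw":-1,"tx":0,"ty":0,"tz":0,"wx":0,"wy":0,"wz":0}]' 50
python3 - <<'E'
from h import *
go(.616,-.0345,.1057,0)
s=vision.camera("side");cv2.imwrite("pics/side20.png",s);crop(s,382,200,60,"s20.png",5)
E
```

```text
t: 27.4
eef_pos: [0.6167, -0.0346, 0.1058]
eef_rot: [-1.206, 1.202, -1.207]
contact_force: [0.4, -0.0, -1.1]
grip_width: 0.541
t 27.4 tcp [ 0.6167 -0.0346  0.1058] jawyaw 0.005 tooly [ 0.005  0.002 -1.   ] grip 0.541 F [ 0.4 -0.  -1.1] q6 -0.19
shift units tx,ty,tz [-0.    0.01 -0.03]
turn units [-0.04  0.04 -0.01]
```

View pics/s20.png

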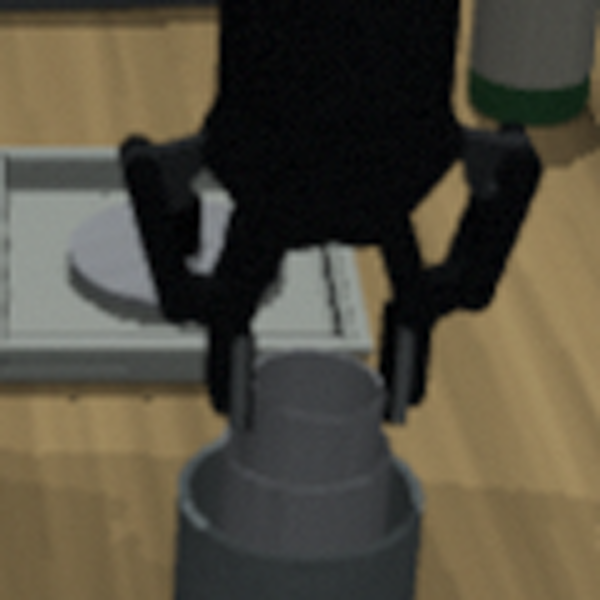

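```bash
python3 -m jog '[{"claw":0.4,"tx":0,"ty":0,"tz":0,"wx":0,"wy":0,"wz":0},{"claw":0.4,"tx":0,"ty":0,"tz":0,"wx":0,"wy":0,"wz":0},{"claw":0.4,"tx":0,"ty":-0.8,"tz":0,"wx":0,"wy":0,"wz":0},{"claw":0.4,"tx":0,"ty":-1,"tz":0,"wx":0,"wy":0,"wz":0},{"claw":0.4,"tx":0,"ty":-1,"tz":0,"wx":0,"wy":0,"wz":0}]' 50
python3 -m jog '[{"claw":0.3,"tx":-1,"ty":-0.5,"tz":-0.7,"wx":0,"wy":0,"wz":0},{"claw":0.3,"tx":-1,"ty":0,"tz":-0.7,"wx":0,"wy":0,"wz":0},{"claw":0.3,"tx":-1,"ty":0,"tz":-0.7,"wx":0,"wy":0,"wz":0},{"claw":0.3,"tx":-1,"ty":0,"tz":-0.7,"wx":0,"wy":0,"wz":0},{"claw":0.3,"tx":-1,"ty":0,"tz":-0.7,"wx":0,"wy":0,"wz":0}]' 50
python3 -m jog '[{"claw":0.3,"tx":-1,"ty":0,"tz":-0.7,"wx":0,"wy":0,"wz":0},{"claw":0.3,"tx":-1,"ty":0,"tz":-0.7,"wx":0,"wy":0,"wz":0},{"claw":0.3,"tx":-1,"ty":0,"tz":-0.7,"wx":0,"wy":0,"wz":0},{"claw":0.3,"tx":-1,"ty":0,"tz":-0.7,"wx":0,"wy":0,"wz":0},{"claw":0.3,"tx":-0.5,"ty":0,"tz":-0.5,"wx":0,"wy":0,"wz":0}]' 50
python3 - <<'E'
from h import *
go(.436,.226,.12,0)
s=vision.camera("side");cv2.imwrite("pics/side21.png",s);crop(s,330,220,75,"s21.png",4)
t=vision.camera("top");cv2.imwrite("pics/top21.png",t);crop(t,337,178,60,"t21.png",5)
E
```

```text
t: 28.08
eef_pos: [0.6162, -0.0347, 0.1799]
eef_rot: [-1.207, 1.202, -1.206]
contact_force: [0.7, -0.4, -0.6]
grip_width: 0.7
t: 28.7
eef_pos: [0.5319, 0.0909, 0.2061]
eef_rot: [-1.192, 1.19, -1.22]
contact_force: [1.2, -0.4, 0.1]
grip_width: 0.647
t: 29.32
eef_pos: [0.4491, 0.208, 0.2141]
eef_rot: [-1.18, 1.18, -1.223]
contact_force: [-0.2, 0.2, 0.3]
grip_width: 0.646
t 29.32 tcp [0.4491 0.208  0.2141] jawyaw 0.002 tooly [ 0.038  0.003 -0.999] grip 0.646 F [-0.2  0.2  0.3] q6 0.28
shift units tx,ty,tz [-0.71  3.74 -0.67]
turn units [-0.26  0.02 -0.02]
```

View pics/s21.png

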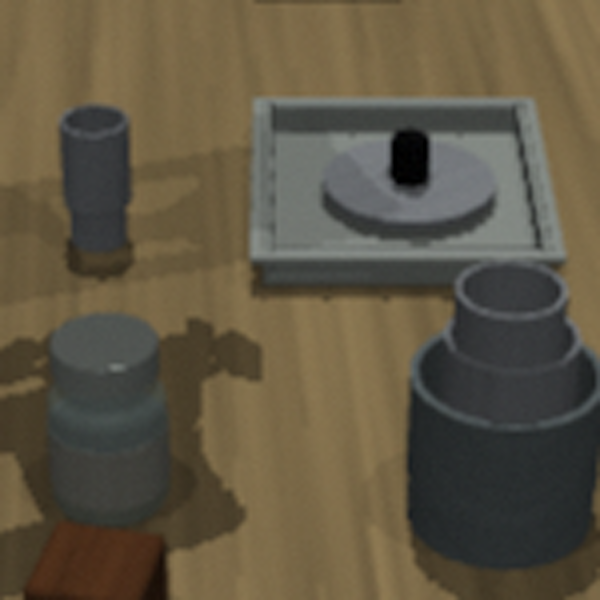

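View pics/t21.png

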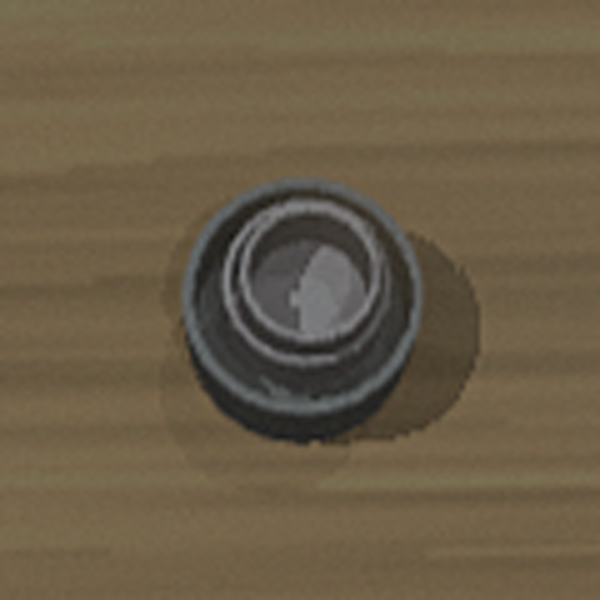

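```bash
python3 - <<'E'
from h import *
print("c",onz("side",382.4,217.1,.120),onz("top",338.7,172,.12))
E
python3 -m jog '[{"claw":0.3,"tx":-0.7,"ty":0,"tz":-0.6,"wx":-0.26,"wy":0,"wz":0},{"claw":0.3,"tx":0,"ty":1,"tz":0,"wx":0,"wy":0,"wz":0},{"claw":0.3,"tx":0,"ty":1,"tz":0,"wx":0,"wy":0,"wz":0},{"claw":0.3,"tx":0,"ty":0.8,"tz":0,"wx":0,"wy":0,"wz":0},{"claw":0.3,"tx":0,"ty":0,"tz":0,"wx":0,"wy":0,"wz":0}]' 50
python3 - <<'E'
from h import *
go(.437,.226,.056,0)
E
```

```text
c [ 0.61421653 -0.03278929  0.12      ] [ 0.6117413  -0.03402301  0.12      ]
t: 30.05
eef_pos: [0.4377, 0.2232, 0.145]
eef_rot: [-1.205, 1.206, -1.209]
contact_force: [0.7, -0.3, 0.6]
grip_width: 0.648
t 30.05 tcp [0.4377 0.2232 0.145 ] jawyaw 0.001 tooly [ 0.004  0.002 -1.   ] grip 0.648 F [ 0.7 -0.3  0.6] q6 0.31
shift units tx,ty,tz [-0.11  3.56 -0.04]
turn units [-0.03  0.01 -0.01]
```

```bash
python3 -m jog '[{"claw":0.3,"tx":-0.11,"ty":0.8,"tz":-0.03,"wx":0,"wy":0,"wz":0},{"claw":0.3,"tx":0,"ty":1,"tz":0,"wx":0,"wy":0,"wz":0},{"claw":0.3,"tx":0,"ty":0.8,"tz":0,"wx":0,"wy":0,"wz":0},{"claw":0.3,"tx":0,"ty":0.2,"tz":0,"wx":0,"wy":0,"wz":0},{"claw":0.3,"tx":0,"ty":0,"tz":0,"wx":0,"wy":0,"wz":0}]' 50
python3 - <<'E'
from h import *
go(.437,.226,.056,0)
E
```

```text
t: 30.68
eef_pos: [0.4441, 0.2252, 0.0803]
eef_rot: [-1.195, 1.201, -1.214]
contact_force: [-0.7, -0.1, 0.3]
grip_width: 0.651
t 30.68 tcp [0.4441 0.2252 0.0803] jawyaw -0.001 tooly [ 0.014  0.004 -1.   ] grip 0.651 F [-0.7 -0.1  0.3] q6 0.31
shift units tx,ty,tz [-0.03  0.97 -0.3 ]
turn units [-0.1  -0.01 -0.03]
```

```bash
python3 -m jog '[{"claw":0.3,"tx":-0.03,"ty":0,"tz":-0.28,"wx":-0.1,"wy":0,"wz":0},{"claw":0.3,"tx":0,"ty":0.5,"tz":0,"wx":0,"wy":0,"wz":0},{"claw":0.3,"tx":0,"ty":0.4,"tz":0,"wx":0,"wy":0,"wz":0},{"claw":0.3,"tx":0,"ty":0,"tz":0,"wx":0,"wy":0,"wz":0}]' 50
python3 - <<'E'
from h import *
go(.437,.226,.056,0)
E
```

```text
t: 31.18
eef_pos: [0.4383, 0.2266, 0.0586]
eef_rot: [-1.203, 1.211, -1.207]
contact_force: [0.1, -0.1, -0.8]
grip_width: 0.652
t 31.18 tcp [0.4383 0.2266 0.0586] jawyaw -0.001 tooly [ 0.002  0.005 -1.   ] grip 0.652 F [ 0.1 -0.1 -0.8] q6 0.31
shift units tx,ty,tz [ 0.02  0.1  -0.05]
turn units [-0.01 -0.01 -0.03]
```

```bash
python3 -m jog '[{"claw":0.3,"tx":0,"ty":0.1,"tz":-0.03,"wx":0,"wy":0,"wz":0},{"claw":-1,"tx":0,"ty":0,"tz":0,"wx":0,"wy":0,"wz":0},{"claw":-1,"tx":0,"ty":0,"tz":0,"wx":0,"wy":0,"wz":0},{"claw":-1,"tx":0,"ty":0,"tz":0,"wx":0,"wy":0,"wz":0},{"claw":-1,"tx":0,"ty":0,"tz":0,"wx":0,"wy":0,"wz":0}]' 50
python3 -m jog '[{"claw":-1,"tx":0,"ty":0,"tz":0,"wx":0,"wy":0,"wz":0},{"claw":-1,"tx":0,"ty":0,"tz":0,"wx":0,"wy":0,"wz":0}]' 50
python3 - <<'E'
from h import *
go(.437,.226,.056,0)
E
python3 -m jog '[{"claw":-1,"tx":0,"ty":-0.9,"tz":0,"wx":0,"wy":0,"wz":0},{"claw":-1,"tx":0,"ty":-1,"tz":0,"wx":0,"wy":0,"wz":0},{"claw":-1,"tx":0,"ty":-1,"tz":0,"wx":0,"wy":0,"wz":0},{"claw":-1,"tx":0,"ty":-1,"tz":0,"wx":0,"wy":0,"wz":0},{"claw":-1,"tx":0,"ty":-1,"tz":0,"wx":0,"wy":0,"wz":0}]' 50
python3 -m jog '[{"claw":-1,"tx":0,"ty":-0.9,"tz":0,"wx":0,"wy":0,"wz":0},{"claw":-1,"tx":1,"ty":0,"tz":0.7,"wx":0,"wy":0,"wz":0},{"claw":-1,"tx":1,"ty":0,"tz":0.7,"wx":0,"wy":0,"wz":0},{"claw":-1,"tx":1,"ty":0,"tz":0.7,"wx":0,"wy":0,"wz":0},{"claw":-1,"tx":1,"ty":0,"tz":0.7,"wx":0,"wy":0,"wz":0}]' 50
python3 - <<'E'
from h import *
go(.616,-.034,.21,0)
s=vision.camera("side");cv2.imwrite("pics/side22.png",s);crop(s,330,180,75,"s22.png",4)
E
```

```text
t: 31.8
eef_pos: [0.4373, 0.2267, 0.0562]
eef_rot: [-1.204, 1.211, -1.207]
contact_force: [-1.4, 1.0, 0.5]
grip_width: 0.416
t: 32.05
eef_pos: [0.4373, 0.2267, 0.0562]
eef_rot: [-1.204, 1.211, -1.207]
contact_force: [-0.4, -0.3, 0.7]
grip_width: 0.414
t 32.05 tcp [0.4373 0.2267 0.0562] jawyaw -0.001 tooly [ 0.002  0.005 -1.   ] grip 0.414 F [-0.4 -0.3  0.7] q6 0.31
shift units tx,ty,tz [ 0.03  0.01 -0.01]
turn units [-0.01 -0.01 -0.03]
t: 32.67
eef_pos: [0.4352, 0.2251, 0.1784]
eef_rot: [-1.209, 1.214, -1.206]
contact_force: [0.3, -0.5, -1.7]
grip_width: 0.414
t: 33.3
eef_pos: [0.5082, 0.1244, 0.2039]
eef_rot: [-1.205, 1.207, -1.205]
contact_force: [0.4, 0.8, -0.4]
grip_width: 0.413
t 33.3 tcp [0.5082 0.1244 0.2039] jawyaw 0.003 tooly [ 0.003  0.005 -1.   ] grip 0.413 F [ 0.4  0.8 -0.4] q6 0.08
shift units tx,ty,tz [ 6.35 -0.26  4.29]
turn units [-0.02  0.02 -0.03]
```

View pics/s22.png

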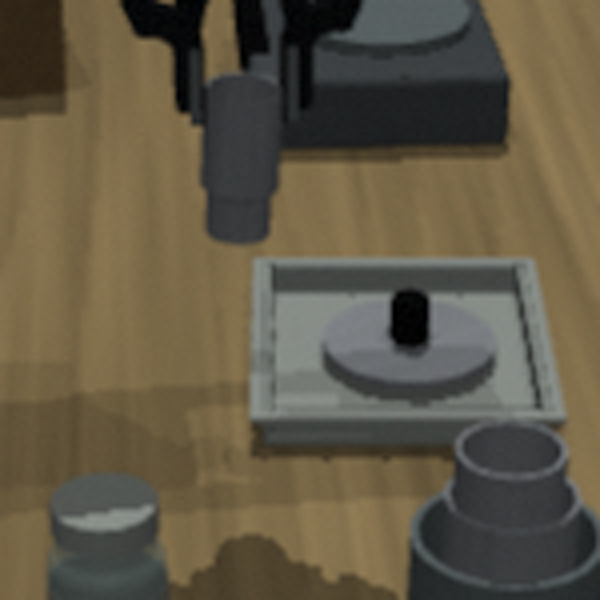

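```bash
python3 -m jog '[{"claw":-1,"tx":1,"ty":-0.1,"tz":0.7,"wx":0,"wy":0,"wz":0},{"claw":-1,"tx":1,"ty":0,"tz":0.7,"wx":0,"wy":0,"wz":0},{"claw":-1,"tx":1,"ty":0,"tz":0.7,"wx":0,"wy":0,"wz":0},{"claw":-1,"tx":1,"ty":0,"tz":0.7,"wx":0,"wy":0,"wz":0},{"claw":-1,"tx":1,"ty":0,"tz":0.7,"wx":0,"wy":0,"wz":0}]' 50
python3 -m jog '[{"claw":-1,"tx":0.7,"ty":0,"tz":0.6,"wx":0,"wy":0,"wz":0},{"claw":-1,"tx":0,"ty":0,"tz":0,"wx":0,"wy":0,"wz":0}]' 50
python3 - <<'E'
from h import *
go(.6152,-.0326,.19,0)
E
```

```text
t: 33.98
eef_pos: [0.5996, -0.0065, 0.2049]
eef_rot: [-1.205, 1.206, -1.207]
contact_force: [-0.6, 0.7, -1.0]
grip_width: 0.41
t: 34.22
eef_pos: [0.6157, -0.0264, 0.2039]
eef_rot: [-1.204, 1.208, -1.209]
contact_force: [0.6, 0.4, -1.0]
grip_width: 0.414
t 34.23 tcp [ 0.6157 -0.0264  0.2039] jawyaw -0.001 tooly [ 0.004  0.003 -1.   ] grip 0.414 F [ 0.6  0.4 -1. ] q6 -0.17
shift units tx,ty,tz [ 0.25  0.56 -0.02]
turn units [-0.02 -0.   -0.02]
```

```bash
python3 -m jog '[{"claw":-1,"tx":0.24,"ty":0.2,"tz":0,"wx":0,"wy":0,"wz":0},{"claw":-1,"tx":0,"ty":0,"tz":0,"wx":0,"wy":0,"wz":0}]' 50
python3 - <<'E'
from h import *
go(.6152,-.0326,.165,0)
s=vision.camera("side");cv2.imwrite("pics/side23.png",s);crop(s,382,190,60,"s23.png",5)
t=vision.camera("top");cv2.imwrite("pics/top23.png",t);crop(t,337,172,40,"t23.png",7)
E
```

```text
t: 34.48
eef_pos: [0.6146, -0.0315, 0.1977]
eef_rot: [-1.205, 1.209, -1.208]
contact_force: [0.3, -0.4, -1.1]
grip_width: 0.413
t 34.48 tcp [ 0.6146 -0.0315  0.1977] jawyaw -0.0 tooly [ 0.002  0.003 -1.   ] grip 0.413 F [ 0.3 -0.4 -1.1] q6 -0.18
shift units tx,ty,tz [0.05 1.31 0.02]
turn units [-0.01 -0.   -0.02]
```

View pics/s23.png

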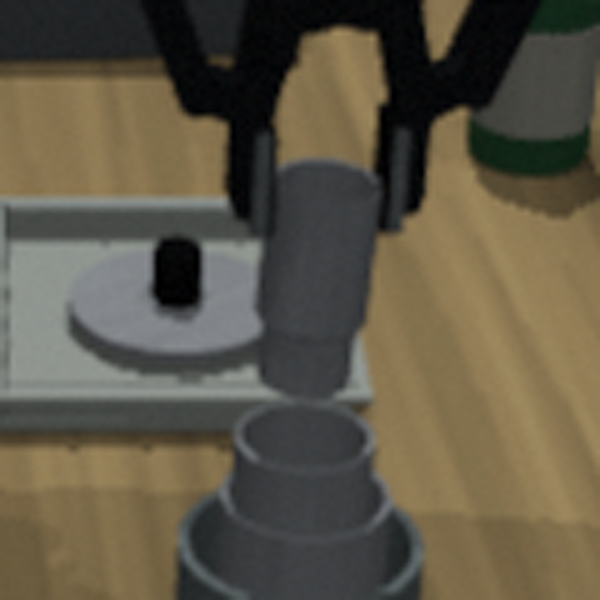

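View pics/t23.png

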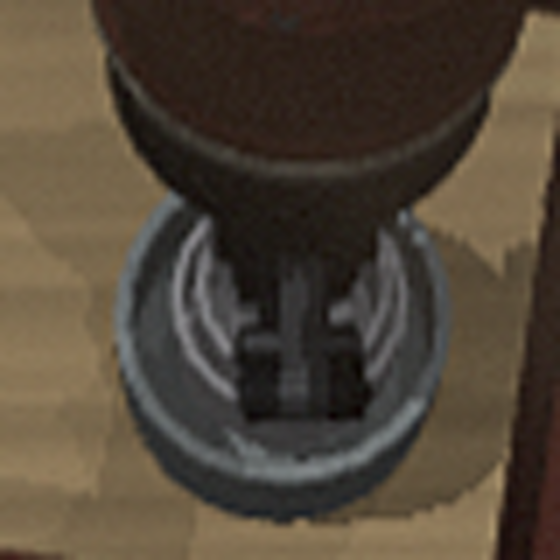

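```bash
python3 -m jog '[{"claw":-1,"tx":0.03,"ty":0.2,"tz":0.08,"wx":0,"wy":0,"wz":0},{"claw":-1,"tx":0,"ty":0.3,"tz":0,"wx":0,"wy":0,"wz":0},{"claw":-1,"tx":0,"ty":0.3,"tz":0,"wx":0,"wy":0,"wz":0},{"claw":-1,"tx":0,"ty":0,"tz":0,"wx":0,"wy":0,"wz":0}]' 50
python3 - <<'E'
from h import *
go(.6165,-.0326,.1282,0)
s=vision.camera("side");cv2.imwrite("pics/side24.png",s);crop(s,382,190,60,"s24.png",5)
E
```

```text
t: 35.08
eef_pos: [0.6168, -0.0307, 0.177]
eef_rot: [-1.205, 1.207, -1.207]
contact_force: [0.0, 0.5, -1.5]
grip_width: 0.416
t 35.08 tcp [ 0.6168 -0.0307  0.177 ] jawyaw 0.002 tooly [ 0.003  0.004 -1.   ] grip 0.416 F [ 0.   0.5 -1.5] q6 -0.18
shift units tx,ty,tz [ 0.08  1.95 -0.02]
turn units [-0.02  0.01 -0.02]
```

View pics/s24.png

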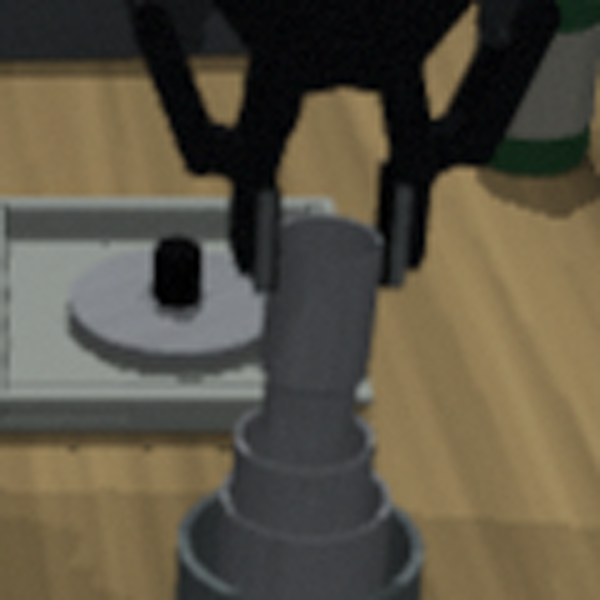

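```bash
python3 -m jog '[{"claw":-1,"tx":0.08,"ty":0.2,"tz":-0.03,"wx":0,"wy":0,"wz":0},{"claw":-1,"tx":0,"ty":0.3,"tz":0,"wx":0,"wy":0,"wz":0},{"claw":-1,"tx":0,"ty":0.3,"tz":0,"wx":0,"wy":0,"wz":0},{"claw":-1,"tx":0,"ty":0,"tz":0,"wx":0,"wy":0,"wz":0}]' 50
python3 - <<'E'
from h import *
go(.616,-.0326,.1282,0)
s=vision.camera("side");cv2.imwrite("pics/side25.png",s);crop(s,382,190,60,"s25.png",5)
E
```

```text
t: 35.62
eef_pos: [0.6164, -0.0331, 0.1562]
eef_rot: [-1.205, 1.207, -1.207]
contact_force: [0.1, -0.5, -0.8]
grip_width: 0.413
t 35.62 tcp [ 0.6164 -0.0331  0.1562] jawyaw 0.001 tooly [ 0.004  0.003 -1.   ] grip 0.413 F [ 0.1 -0.5 -0.8] q6 -0.19
shift units tx,ty,tz [-0.01  1.12 -0.02]
turn units [-0.03  0.01 -0.02]
```

View pics/s25.png

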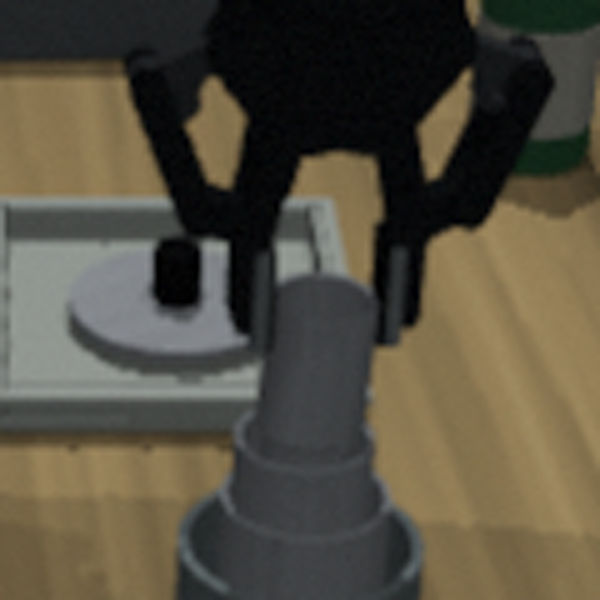

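```bash
python3 -m jog '[{"claw":-1,"tx":0,"ty":0.1,"tz":-0.06,"wx":0,"wy":0,"wz":0},{"claw":-1,"tx":0,"ty":0.3,"tz":0,"wx":0,"wy":0,"wz":0},{"claw":-1,"tx":0,"ty":0.3,"tz":0,"wx":0,"wy":0,"wz":0},{"claw":-1,"tx":0,"ty":0.2,"tz":0,"wx":0,"wy":0,"wz":0},{"claw":-1,"tx":0,"ty":0,"tz":0,"wx":0,"wy":0,"wz":0}]' 50
python3 - <<'E'
from h import *
go(.615,-.0326,.1282,0)
s=vision.camera("side");cv2.imwrite("pics/side26.png",s);crop(s,382,190,60,"s26.png",5)
E
```

```text
t: 36.3
eef_pos: [0.6153, -0.033, 0.1327]
eef_rot: [-1.204, 1.206, -1.208]
contact_force: [0.5, 0.1, -1.4]
grip_width: 0.415
t 36.3 tcp [ 0.6153 -0.033   0.1327] jawyaw 0.002 tooly [ 0.005  0.003 -1.   ] grip 0.415 F [ 0.5  0.1 -1.4] q6 -0.19
shift units tx,ty,tz [-0.01  0.18 -0.01]
turn units [-0.03  0.01 -0.02]
```

View pics/s26.png

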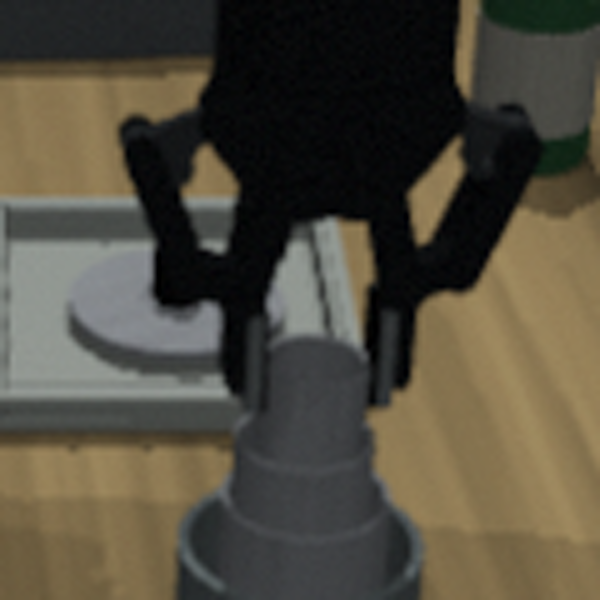

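Centred with no contact. I'll lower it the last 4 mm, release, rise and look.

```bash
python3 -m jog '[{"claw":-1,"tx":0,"ty":0.15,"tz":0,"wx":0,"wy":0,"wz":0},{"claw":-1,"tx":0,"ty":0,"tz":0,"wx":0,"wy":0,"wz":0}]' 50
python3 -m jog '[{"claw":0.2,"tx":0,"ty":0,"tz":0,"wx":0,"wy":0,"wz":0},{"claw":0.2,"tx":0,"ty":0,"tz":0,"wx":0,"wy":0,"wz":0},{"claw":0.2,"tx":0,"ty":-0.8,"tz":0,"wx":0,"wy":0,"wz":0},{"claw":0.2,"tx":0,"ty":-1,"tz":0,"wx":0,"wy":0,"wz":0},{"claw":0.2,"tx":0,"ty":-1,"tz":0,"wx":0,"wy":0,"wz":0}]' 50
python3 -m jog '[{"claw":0,"tx":1,"ty":-0.5,"tz":-0.8,"wx":0,"wy":0,"wz":0},{"claw":0,"tx":1,"ty":-0.3,"tz":-0.8,"wx":0,"wy":0,"wz":0},{"claw":0,"tx":1,"ty":0,"tz":-0.8,"wx":0,"wy":0,"wz":0},{"claw":0,"tx":1,"ty":0,"tz":-0.8,"wx":0,"wy":0,"wz":0},{"claw":0,"tx":1,"ty":0,"tz":-0.8,"wx":0,"wy":0,"wz":0}]' 50
python3 - <<'E'
from h import *
go(.4505,-.227,.12,0)
for n in("top","side"): cv2.imwrite(f"pics/{n}27.png",vision.camera(n))
E
```

```text
t: 36.6
eef_pos: [0.6158, -0.033, 0.1295]
eef_rot: [-1.203, 1.205, -1.209]
contact_force: [0.0, -0.2, -0.5]
grip_width: 0.417
t: 37.22
eef_pos: [0.6151, -0.0332, 0.2032]
eef_rot: [-1.204, 1.206, -1.208]
contact_force: [-0.4, -0.1, -0.3]
grip_width: 0.603
t: 37.85
eef_pos: [0.518, -0.1615, 0.2366]
eef_rot: [-1.197, 1.186, -1.217]
contact_force: [0.6, 0.4, 0.4]
grip_width: 0.501
t 37.85 tcp [ 0.518  -0.1615  0.2366] jawyaw 0.006 tooly [ 0.023 -0.003 -1.   ] grip 0.501 F [0.6 0.4 0.4] q6 -0.46
shift units tx,ty,tz [ 2.59  4.61 -2.82]
turn units [-0.15  0.04  0.02]
```

View pics/side27.png

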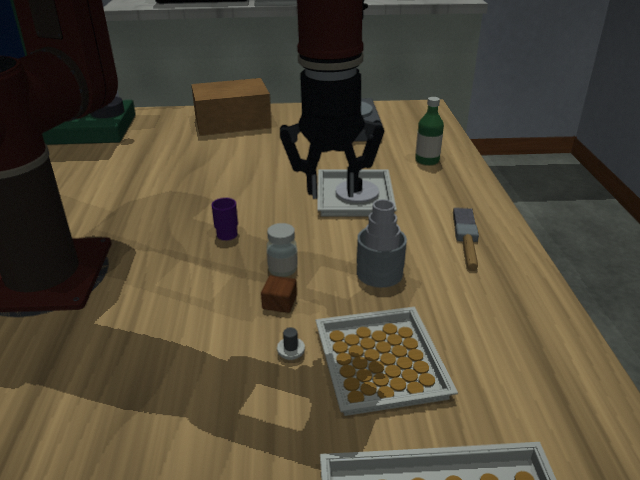

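View pics/top27.png

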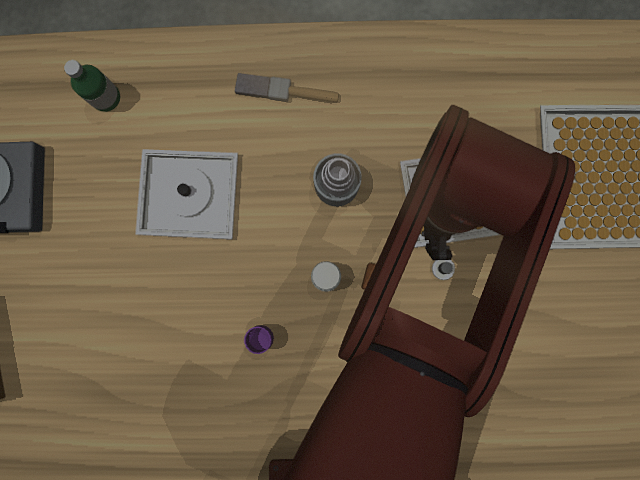

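Run:
```python
from h import *
crop(cv2.imread("pics/side27.png"),382,225,45,"s27.png",6)
crop(cv2.imread("pics/top27.png"),338,178,30,"t27.png",8)
for n,(u,v,r) in {"top":(446,267,9),"side":(290,340,14)}.items():
    im=cv2.imread(f"pics/{n}27.png").max(2)[v-r:v+r,u-r:u+r];m=(im<80).astype(np.uint8)
    k,l,s,c=cv2.connectedComponentsWithStats(m);i=1+s[1:,4].argmax();print(n,s[i]+[u-r,v-r,0,0,0],c[i]+[u-r,v-r])
```

```text
top [438 262  15  12 134] [444.88059701 267.78358209]
side [283 328  15  24 307] [290.13680782 339.24104235]
```

View pics/s27.png

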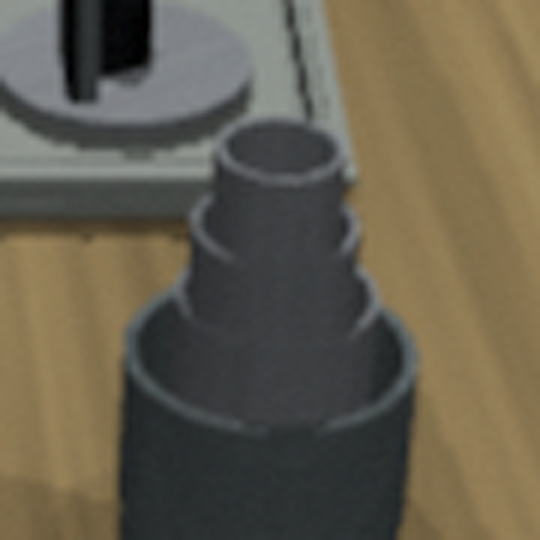

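View pics/t27.png

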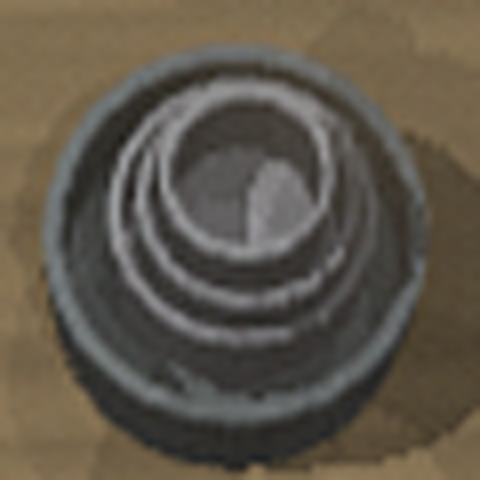

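```bash
python3 -m jog '[{"claw":0,"tx":0.8,"ty":0.3,"tz":-0.9,"wx":-0.15,"wy":0,"wz":0},{"claw":0,"tx":0.8,"ty":0.5,"tz":-0.9,"wx":0,"wy":0,"wz":0},{"claw":0,"tx":0.8,"ty":0.7,"tz":-0.8,"wx":0,"wy":0,"wz":0},{"claw":0,"tx":0,"ty":0.8,"tz":0,"wx":0,"wy":0,"wz":0},{"claw":0,"tx":0,"ty":0,"tz":0,"wx":0,"wy":0,"wz":0}]' 50
python3 - <<'E'
from h import *
go(.4515,-.2268,.12,0)
E
```

```text
t: 38.58
eef_pos: [0.4554, -0.2247, 0.1853]
eef_rot: [-1.209, 1.196, -1.217]
contact_force: [0.2, 0.3, 0.6]
grip_width: 0.5
t 38.58 tcp [ 0.4554 -0.2247  0.1853] jawyaw 0.003 tooly [ 0.01  -0.008 -1.   ] grip 0.5 F [0.2 0.3 0.6] q6 -0.62
shift units tx,ty,tz [ 0.06  2.61 -0.18]
turn units [-0.07  0.02  0.05]
```

```bash
python3 - <<'E'
from h import *
print("d",onz("side",383.2,204.9,.144),onz("top",338.4,168.8,.144))
E
python3 -m jog '[{"claw":0,"tx":0.06,"ty":0.8,"tz":-0.18,"wx":-0.07,"wy":0,"wz":0.05},{"claw":0,"tx":0,"ty":1,"tz":0,"wx":0,"wy":0,"wz":0},{"claw":0,"tx":0,"ty":1,"tz":0,"wx":0,"wy":0,"wz":0},{"claw":0,"tx":0,"ty":0.9,"tz":0,"wx":0,"wy":0,"wz":0},{"claw":0,"tx":0,"ty":0.3,"tz":0,"wx":0,"wy":0,"wz":0}]' 50
python3 -m jog '[{"claw":0,"tx":0,"ty":0,"tz":0,"wx":0,"wy":0,"wz":0}]' 50
python3 - <<'E'
from h import *
go(.4515,-.2268,.027,0)
E
```

```text
d [ 0.61414639 -0.03287472  0.144     ] [ 0.61210536 -0.03308598  0.144     ]
t: 39.2
eef_pos: [0.4543, -0.2265, 0.0846]
eef_rot: [-1.212, 1.201, -1.208]
contact_force: [-0.6, -0.8, -0.6]
grip_width: 0.501
t: 39.33
eef_pos: [0.4543, -0.2262, 0.0843]
eef_rot: [-1.212, 1.201, -1.207]
contact_force: [0.1, -0.4, 0.6]
grip_width: 0.498
t 39.33 tcp [ 0.4543 -0.2262  0.0843] jawyaw 0.007 tooly [ 0.002 -0.002 -1.   ] grip 0.498 F [ 0.1 -0.4  0.6] q6 -0.62
shift units tx,ty,tz [ 0.02  2.29 -0.12]
turn units [-0.02  0.05  0.01]
```

```bash
python3 -m jog '[{"claw":0,"tx":0.02,"ty":0.6,"tz":-0.1,"wx":0,"wy":0.04,"wz":0},{"claw":0,"tx":0,"ty":0.8,"tz":0,"wx":0,"wy":0,"wz":0},{"claw":0,"tx":0,"ty":0.5,"tz":0,"wx":0,"wy":0,"wz":0},{"claw":0,"tx":0,"ty":0,"tz":0,"wx":0,"wy":0,"wz":0}]' 50
python3 - <<'E'
from h import *
go(.4515,-.2268,.027,0)
E
```

```text
t: 39.83
eef_pos: [0.4533, -0.228, 0.0366]
eef_rot: [-1.209, 1.202, -1.215]
contact_force: [-0.1, 0.6, -0.9]
grip_width: 0.499
t 39.83 tcp [ 0.4533 -0.228   0.0366] jawyaw 0.001 tooly [ 0.006 -0.005 -1.   ] grip 0.499 F [-0.1  0.6 -0.9] q6 -0.62
shift units tx,ty,tz [-0.05  0.38 -0.07]
turn units [-0.04  0.    0.03]
```

```bash
python3 -m jog '[{"claw":0,"tx":-0.04,"ty":0.35,"tz":-0.05,"wx":-0.04,"wy":0,"wz":0.03},{"claw":0,"tx":0,"ty":0,"tz":0,"wx":0,"wy":0,"wz":0},{"claw":-1,"tx":0,"ty":0,"tz":0,"wx":0,"wy":0,"wz":0},{"claw":-1,"tx":0,"ty":0,"tz":0,"wx":0,"wy":0,"wz":0},{"claw":-1,"tx":0,"ty":0,"tz":0,"wx":0,"wy":0,"wz":0}]' 50
python3 -m jog '[{"claw":-1,"tx":0,"ty":0,"tz":0,"wx":0,"wy":0,"wz":0},{"claw":-1,"tx":0,"ty":0,"tz":0,"wx":0,"wy":0,"wz":0}]' 50
python3 - <<'E'
from h import *
go(.4515,-.2268,.027,0)
s=vision.camera("side");cv2.imwrite("pics/side28.png",s);crop(s,290,320,50,"s28.png",6)
E
```

```text
t: 40.45
eef_pos: [0.4532, -0.2278, 0.0289]
eef_rot: [-1.209, 1.207, -1.211]
contact_force: [0.2, -0.2, -1.4]
grip_width: 0.235
t: 40.7
eef_pos: [0.4532, -0.2278, 0.029]
eef_rot: [-1.209, 1.207, -1.211]
contact_force: [0.4, -0.4, -1.0]
grip_width: 0.235
t 40.7 tcp [ 0.4532 -0.2278  0.029 ] jawyaw 0.001 tooly [ 0.002 -0.002 -1.   ] grip 0.235 F [ 0.4 -0.4 -1. ] q6 -0.62
shift units tx,ty,tz [-0.04  0.08 -0.07]
turn units [-0.01  0.    0.01]
```

View pics/s28.png

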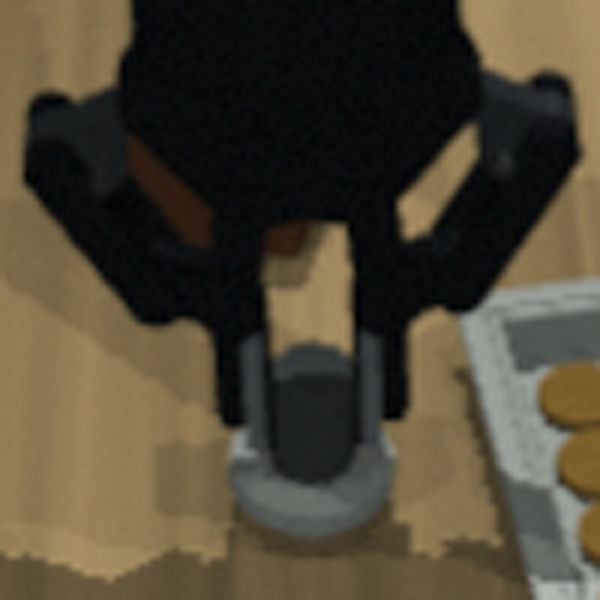

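```bash
python3 -m jog '[{"claw":-1,"tx":0,"ty":-0.9,"tz":0,"wx":0,"wy":0,"wz":0},{"claw":-1,"tx":0,"ty":-1,"tz":0,"wx":0,"wy":0,"wz":0},{"claw":-1,"tx":0,"ty":-1,"tz":0,"wx":0,"wy":0,"wz":0},{"claw":-1,"tx":0,"ty":-1,"tz":0,"wx":0,"wy":0,"wz":0},{"claw":-1,"tx":0,"ty":-1,"tz":0,"wx":0,"wy":0,"wz":0}]' 50
python3 -m jog '[{"claw":-1,"tx":0,"ty":-1,"tz":0,"wx":0,"wy":0,"wz":0},{"claw":-1,"tx":0,"ty":-1,"tz":0,"wx":0,"wy":0,"wz":0},{"claw":-1,"tx":0,"ty":-0.4,"tz":0,"wx":0,"wy":0,"wz":0},{"claw":-1,"tx":-1,"ty":0,"tz":0.8,"wx":0,"wy":0,"wz":0},{"claw":-1,"tx":-1,"ty":0,"tz":0.8,"wx":0,"wy":0,"wz":0}]' 50
python3 -m jog '[{"claw":-1,"tx":-1,"ty":0,"tz":0.8,"wx":0,"wy":0,"wz":0},{"claw":-1,"tx":-1,"ty":0,"tz":0.8,"wx":0,"wy":0,"wz":0},{"claw":-1,"tx":-1,"ty":0,"tz":0.8,"wx":0,"wy":0,"wz":0},{"claw":-1,"tx":-0.5,"ty":0,"tz":0.6,"wx":0,"wy":0,"wz":0},{"claw":-1,"tx":0,"ty":0,"tz":0,"wx":0,"wy":0,"wz":0}]' 50
python3 - <<'E'
from h import *
go(.6153,-.034,.20,0)
s=vision.camera("side");cv2.imwrite("pics/side29.png",s);crop(s,370,190,60,"s29.png",5)
E
```

```text
t: 41.38
eef_pos: [0.4508, -0.2261, 0.1519]
eef_rot: [-1.21, 1.213, -1.205]
contact_force: [0.2, -0.7, -1.2]
grip_width: 0.235
t: 42.0
eef_pos: [0.4915, -0.1772, 0.2153]
eef_rot: [-1.208, 1.213, -1.211]
contact_force: [-0.1, 0.1, -1.0]
grip_width: 0.234
t: 42.62
eef_pos: [0.5679, -0.0853, 0.2107]
eef_rot: [-1.213, 1.216, -1.206]
contact_force: [-0.7, -0.3, -1.8]
grip_width: 0.235
t 42.62 tcp [ 0.5679 -0.0853  0.2107] jawyaw -0.001 tooly [-0.007  0.002 -1.   ] grip 0.235 F [-0.7 -0.3 -1.8] q6 -0.28
shift units tx,ty,tz [-2.06  0.42  1.89]
turn units [ 0.05 -0.01 -0.01]
```

View pics/s29.png

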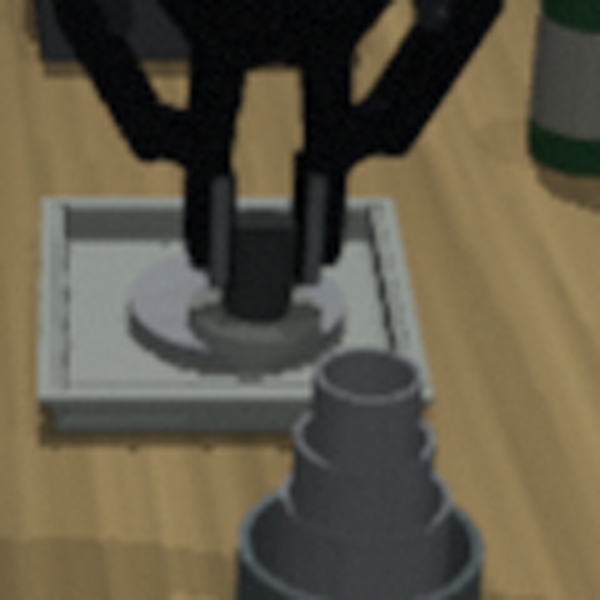

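```bash
python3 -m jog '[{"claw":-1,"tx":-0.7,"ty":0,"tz":0.65,"wx":0.05,"wy":0,"wz":0},{"claw":-1,"tx":-0.7,"ty":0,"tz":0.65,"wx":0,"wy":0,"wz":0},{"claw":-1,"tx":-0.6,"ty":0,"tz":0.55,"wx":0,"wy":0,"wz":0},{"claw":-1,"tx":0,"ty":0,"tz":0,"wx":0,"wy":0,"wz":0}]' 50
python3 - <<'E'
from h import *
go(.6153,-.034,.19,0)
E
```

```text
t: 43.18
eef_pos: [0.6155, -0.0356, 0.2103]
eef_rot: [-1.205, 1.214, -1.213]
contact_force: [0.5, 1.2, -0.3]
grip_width: 0.233
t 43.17 tcp [ 0.6155 -0.0356  0.2103] jawyaw -0.006 tooly [ 0.001  0.001 -1.   ] grip 0.233 F [ 0.5  1.2 -0.3] q6 -0.18
shift units tx,ty,tz [-0.06  0.81 -0.01]
turn units [-0.   -0.04 -0.01]
```

```bash
python3 -m jog '[{"claw":-1,"tx":-0.05,"ty":0.3,"tz":0,"wx":0,"wy":0,"wz":0},{"claw":-1,"tx":0,"ty":0.4,"tz":0,"wx":0,"wy":0,"wz":0},{"claw":-1,"tx":0,"ty":0.3,"tz":0,"wx":0,"wy":0,"wz":0},{"claw":-1,"tx":0,"ty":0,"tz":0,"wx":0,"wy":0,"wz":0}]' 50
python3 - <<'E'
from h import *
go(.6153,-.034,.164,0)
s=vision.camera("side");cv2.imwrite("pics/side30.png",s);crop(s,382,190,50,"s30.png",6)
t=vision.camera("top");cv2.imwrite("pics/top30.png",t);crop(t,338,172,40,"t30.png",7)
E
```

```text
t: 43.68
eef_pos: [0.614, -0.0354, 0.1824]
eef_rot: [-1.206, 1.216, -1.213]
contact_force: [-0.2, 0.3, -0.7]
grip_width: 0.238
t 43.67 tcp [ 0.614  -0.0354  0.1824] jawyaw -0.007 tooly [-0.002  0.001 -1.   ] grip 0.238 F [-0.2  0.3 -0.7] q6 -0.18
shift units tx,ty,tz [-0.05  0.74  0.05]
turn units [ 0.01 -0.05 -0.01]
```

View pics/s30.png

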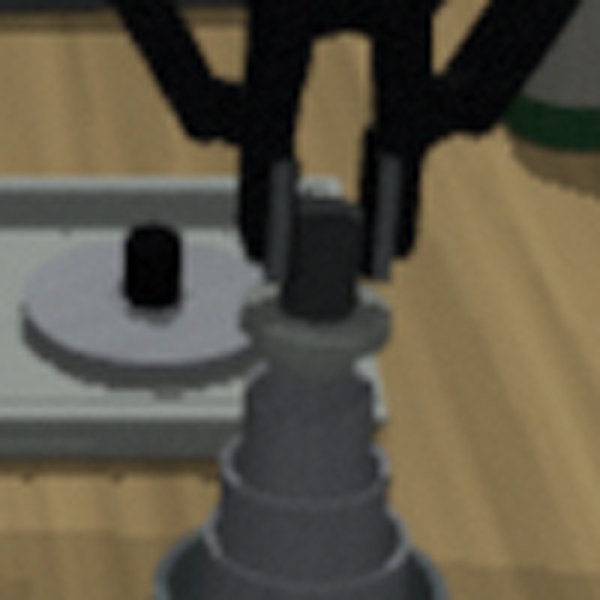

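View pics/t30.png

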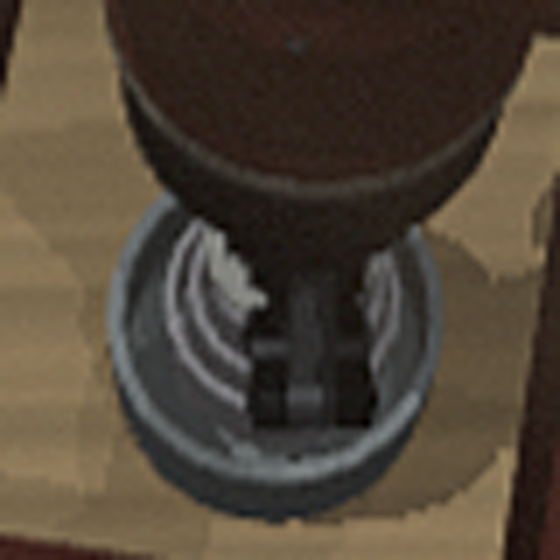

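```bash
python3 -m jog '[{"claw":-1,"tx":-0.07,"ty":0,"tz":0.04,"wx":0,"wy":-0.04,"wz":0},{"claw":-1,"tx":0,"ty":0.2,"tz":0,"wx":0,"wy":0,"wz":0},{"claw":-1,"tx":0,"ty":0.2,"tz":0,"wx":0,"wy":0,"wz":0},{"claw":-1,"tx":0,"ty":0,"tz":0,"wx":0,"wy":0,"wz":0}]' 50
python3 - <<'E'
from h import *
go(.6153,-.034,.164,0)
s=vision.camera("side");cv2.imwrite("pics/side31.png",s);crop(s,382,190,50,"s31.png",6)
E
```

```text
t: 44.28
eef_pos: [0.6163, -0.0337, 0.1738]
eef_rot: [-1.207, 1.209, -1.21]
contact_force: [0.1, 0.6, -1.0]
grip_width: 0.239
t 44.27 tcp [ 0.6163 -0.0337  0.1738] jawyaw -0.001 tooly [ 0.001  0.001 -1.   ] grip 0.239 F [ 0.1  0.6 -1. ] q6 -0.18
shift units tx,ty,tz [ 0.01  0.39 -0.04]
turn units [-0.01 -0.   -0.  ]
```

View pics/s31.png

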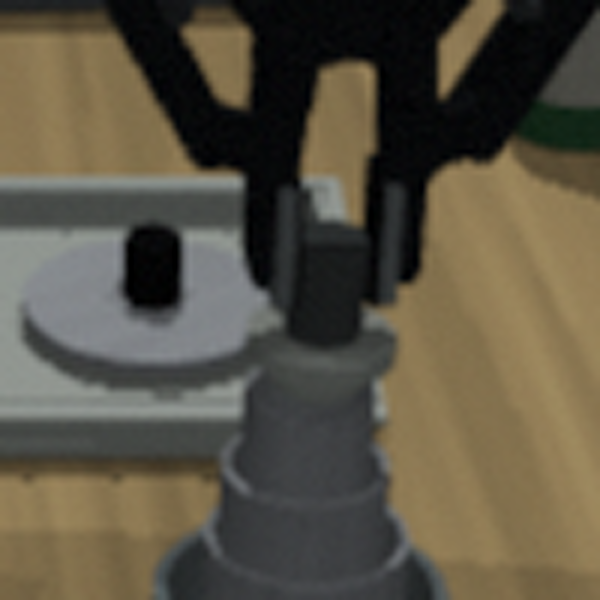

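```bash
python3 -m jog '[{"claw":-1,"tx":0,"ty":-0.05,"tz":-0.08,"wx":0,"wy":0,"wz":0},{"claw":-1,"tx":0,"ty":0,"tz":0,"wx":0,"wy":0,"wz":0},{"claw":-1,"tx":0,"ty":0.15,"tz":0,"wx":0,"wy":0,"wz":0},{"claw":-1,"tx":0,"ty":0.15,"tz":0,"wx":0,"wy":0,"wz":0},{"claw":-1,"tx":0,"ty":0,"tz":0,"wx":0,"wy":0,"wz":0}]' 50
python3 - <<'E'
from h import *
go(.6145,-.034,.163,0)
s=vision.camera("side");cv2.imwrite("pics/side32.png",s);crop(s,382,190,50,"s32.png",6)
E
```

```text
t: 44.95
eef_pos: [0.6145, -0.0338, 0.1676]
eef_rot: [-1.207, 1.208, -1.211]
contact_force: [0.2, -0.3, -0.8]
grip_width: 0.233
t 44.95 tcp [ 0.6145 -0.0338  0.1676] jawyaw -0.001 tooly [ 0.002  0.    -1.   ] grip 0.233 F [ 0.2 -0.3 -0.8] q6 -0.18
shift units tx,ty,tz [0.01 0.19 0.  ]
turn units [-0.01 -0.   -0.  ]
```

View pics/s32.png

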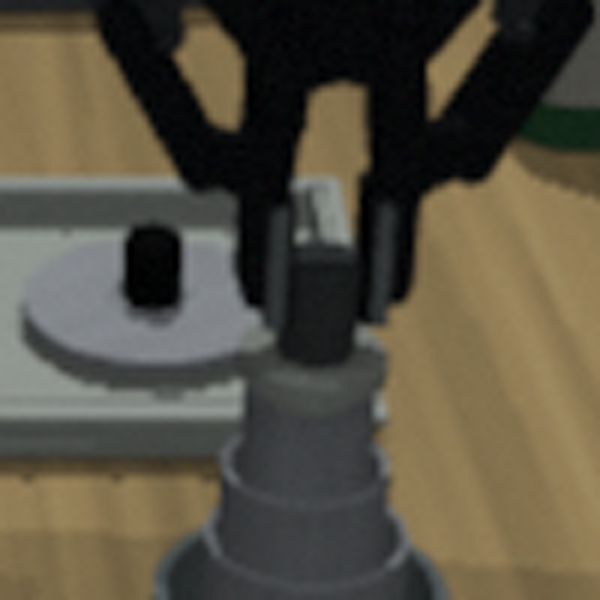

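```bash
python3 -m jog '[{"claw":-1,"tx":0,"ty":0.15,"tz":0,"wx":0,"wy":0,"wz":0},{"claw":-1,"tx":0,"ty":0.05,"tz":0,"wx":0,"wy":0,"wz":0},{"claw":-1,"tx":0,"ty":0,"tz":0,"wx":0,"wy":0,"wz":0}]' 50
python3 - <<'E'
from h import *
go(.6145,-.034,.163,0)
E
```

```text
t: 45.38
eef_pos: [0.6148, -0.0338, 0.1627]
eef_rot: [-1.207, 1.208, -1.211]
contact_force: [0.2, 0.3, 0.0]
grip_width: 0.232
t 45.38 tcp [ 0.6148 -0.0338  0.1627] jawyaw -0.001 tooly [ 0.003  0.    -1.   ] grip 0.232 F [0.2 0.3 0. ] q6 -0.18
shift units tx,ty,tz [ 0.01 -0.01 -0.01]
turn units [-0.02 -0.01 -0.  ]
```

```bash
python3 -m jog '[{"claw":-0.2,"tx":0,"ty":0,"tz":0,"wx":0,"wy":0,"wz":0},{"claw":-0.2,"tx":0,"ty":0,"tz":0,"wx":0,"wy":0,"wz":0},{"claw":-0.2,"tx":0,"ty":-0.7,"tz":0,"wx":0,"wy":0,"wz":0},{"claw":-0.2,"tx":0,"ty":-0.8,"tz":0,"wx":0,"wy":0,"wz":0},{"claw":-0.2,"tx":0,"ty":-0.4,"tz":0,"wx":0,"wy":0,"wz":0}]' 50
python3 -m jog '[{"claw":-1,"tx":0,"ty":0,"tz":0,"wx":0,"wy":0,"wz":0},{"claw":-1,"tx":0,"ty":0,"tz":0,"wx":0,"wy":0,"wz":0},{"claw":-1,"tx":0,"ty":0,"tz":0,"wx":0,"wy":0,"wz":0},{"claw":-1,"tx":0,"ty":0,"tz":0,"wx":0,"wy":0,"wz":0},{"claw":-1,"tx":0,"ty":0,"tz":0,"wx":0,"wy":0,"wz":0}]' 20
python3 - <<'E'
from h import *
go(.615,-.0338,.185,0)
s=vision.camera("side");cv2.imwrite("pics/side33.png",s);crop(s,382,190,50,"s33.png",6)
t=vision.camera("top");cv2.imwrite("pics/top33.png",t);crop(t,338,172,40,"t33.png",7)
E
```

```text
t: 46.0
eef_pos: [0.615, -0.0339, 0.2143]
eef_rot: [-1.206, 1.207, -1.212]
contact_force: [0.8, 0.3, 0.0]
grip_width: 0.401
t: 46.62
eef_pos: [0.615, -0.0339, 0.2146]
eef_rot: [-1.206, 1.206, -1.212]
contact_force: [0.6, -0.4, 0.5]
grip_width: 0.003
t 46.62 tcp [ 0.615  -0.0339  0.2146] jawyaw -0.001 tooly [ 0.005 -0.    -1.   ] grip 0.003 F [ 0.6 -0.4  0.5] q6 -0.18
shift units tx,ty,tz [-0.    1.19 -0.01]
turn units [-0.03 -0.    0.  ]
```

View pics/s33.png

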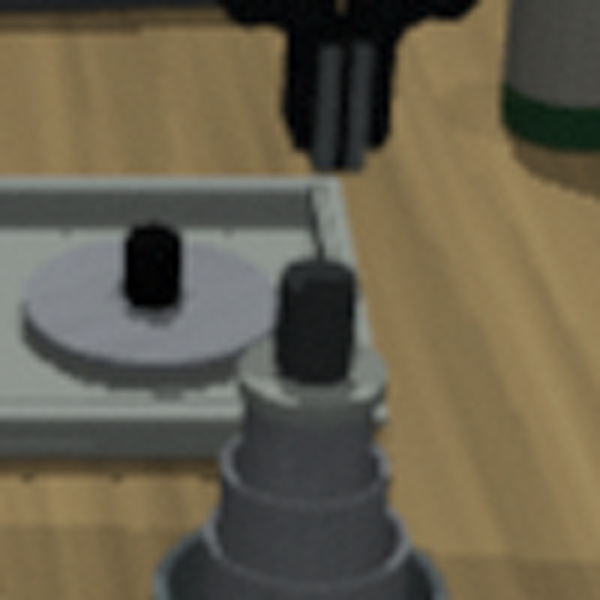

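View pics/t33.png

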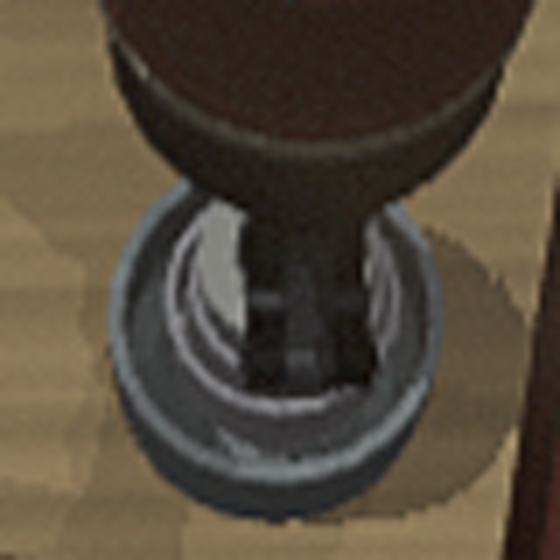

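```bash
python3 -m jog '[{"claw":-1,"tx":0,"ty":0.5,"tz":0,"wx":-0.03,"wy":0,"wz":0},{"claw":-1,"tx":0,"ty":0.5,"tz":0,"wx":0,"wy":0,"wz":0},{"claw":-1,"tx":0,"ty":0.2,"tz":0,"wx":0,"wy":0,"wz":0},{"claw":-1,"tx":0,"ty":0,"tz":0,"wx":0,"wy":0,"wz":0}]' 20
python3 - <<'E'
from h import *
go(.6145,-.0338,.172,0)
E
```

```text
t: 47.22
eef_pos: [0.6144, -0.0338, 0.1812]
eef_rot: [-1.21, 1.212, -1.208]
contact_force: [-0.0, 0.2, 0.0]
grip_width: 0.002
t 47.23 tcp [ 0.6144 -0.0338  0.1812] jawyaw -0.001 tooly [-0.002  0.    -1.   ] grip 0.002 F [-0.   0.2  0. ] q6 -0.18
shift units tx,ty,tz [0.   0.37 0.01]
turn units [ 0.02 -0.01 -0.  ]
```

```bash
python3 -m jog '[{"claw":-1,"tx":0,"ty":0.2,"tz":0,"wx":0,"wy":0,"wz":0},{"claw":-1,"tx":0,"ty":0.2,"tz":0,"wx":0,"wy":0,"wz":0}]' 20
python3 -m jog '[{"claw":-1,"tx":0,"ty":0.15,"tz":0,"wx":0,"wy":0,"wz":0}]' 20
```

```text
t: 47.48
eef_pos: [0.6162, -0.0341, 0.1739]
eef_rot: [-1.207, 1.208, -1.211]
contact_force: [-0.5, 0.7, 6.3]
grip_width: 0.001
t: 47.6
eef_pos: [0.6173, -0.0343, 0.172]
eef_rot: [-1.206, 1.205, -1.213]
contact_force: [-3.5, 0.3, 15.4]
grip_width: 0.003
```

```bash
python3 -m jog '[{"claw":-1,"tx":0,"ty":0.05,"tz":0,"wx":0,"wy":0,"wz":0}]' 20
python3 -m jog '[{"claw":-1,"tx":0,"ty":-0.5,"tz":0,"wx":0,"wy":0,"wz":0},{"claw":-1,"tx":0,"ty":-1,"tz":0,"wx":0,"wy":0,"wz":0},{"claw":-1,"tx":0,"ty":-1,"tz":0,"wx":0,"wy":0,"wz":0},{"claw":-1,"tx":1,"ty":0,"tz":-1,"wx":0,"wy":0,"wz":0},{"claw":-1,"tx":1,"ty":0,"tz":-1,"wx":0,"wy":0,"wz":0}]' 20
python3 -m jog '[{"claw":-1,"tx":1,"ty":0,"tz":-1,"wx":0,"wy":0,"wz":0},{"claw":-1,"tx":1,"ty":0,"tz":-1,"wx":0,"wy":0,"wz":0},{"claw":-1,"tx":1,"ty":0,"tz":0,"wx":0,"wy":0,"wz":0},{"claw":-1,"tx":1,"ty":0,"tz":0,"wx":0,"wy":0,"wz":0},{"claw":-1,"tx":0,"ty":0,"tz":0,"wx":0,"wy":0,"wz":0}]' 20
python3 - <<'E'
from h import *
go(.6145,-.0338,.172,0)
s=vision.camera("side");cv2.imwrite("pics/side34.png",s);crop(s,382,210,60,"s34.png",5)
t=vision.camera("top");cv2.imwrite("pics/top34.png",t)
E
```

```text
t: 47.72
eef_pos: [0.6183, -0.0344, 0.1724]
eef_rot: [-1.204, 1.203, -1.215]
contact_force: [-1.0, -0.2, 4.4]
grip_width: -0.004
t: 48.35
eef_pos: [0.5683, -0.084, 0.2396]
eef_rot: [-1.204, 1.198, -1.214]
contact_force: [0.8, -0.8, -0.4]
grip_width: -0.0
t: 48.98
eef_pos: [0.5161, -0.1886, 0.2441]
eef_rot: [-1.201, 1.195, -1.22]
contact_force: [0.4, 0.6, 0.0]
grip_width: 0.002
t 48.98 tcp [ 0.5161 -0.1886  0.2441] jawyaw 0.001 tooly [ 0.016 -0.005 -1.   ] grip 0.002 F [0.4 0.6 0. ] q6 -0.5
shift units tx,ty,tz [-6.21  2.91  3.89]
turn units [-0.11  0.    0.03]
```

View pics/s34.png

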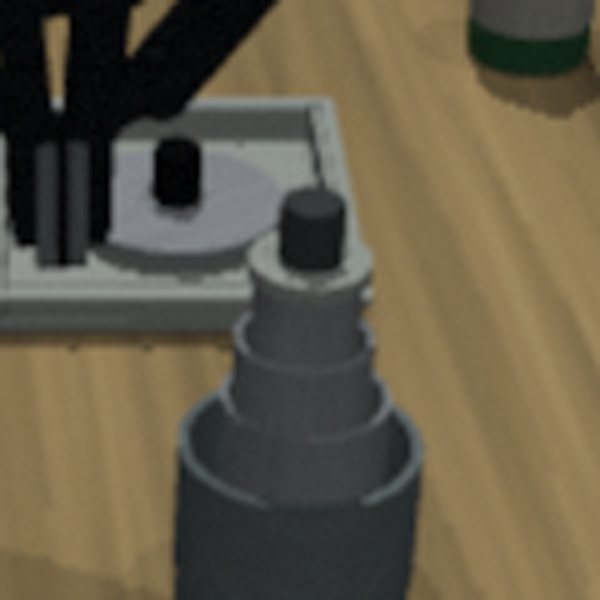

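View pics/top34.png

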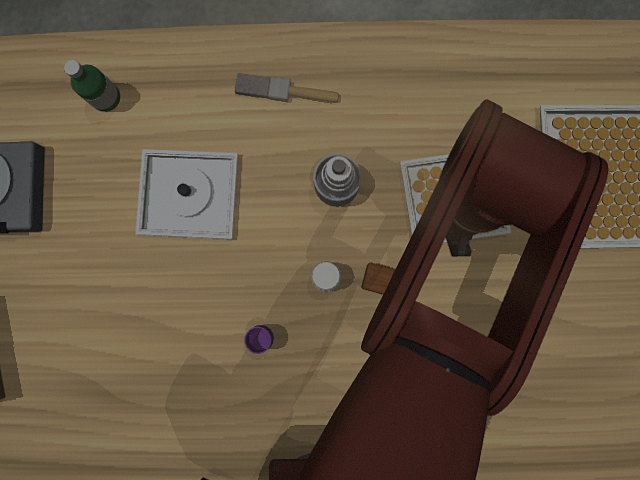

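```bash
python3 -c "
from station import ctrl; print(ctrl.job_done())"
```

```text
the job is handed in; nothing more can be done
None
```

The job is done and handed in at about 49 s of the 210 s allowed. No verdict was reported.

- **Cover:** it lies flat, knob up, near the middle of the empty white tray.
- **Cups:** cup_b, cup_c and cup_d are nested upright in the pot in size order, each set down at full depth; the pot shows no visible shift. cup_a was not on the bench, and I left the purple cup alone.
- **Lid:** it sits flat on cup_d. I pressed the knob with shut fingertips until it stopped at z = 0.172 m, the expected height when fully down, with about 15 N.
- **Last pictures:** both views, taken with the arm clear, show the cover flat, the nest upright and the knob visibly shorter. The jar and the block show no visible shift, though the arm partly hid the block.

**Disagreement between cameras:** the top camera read x about 2 to 5 mm lower than the side camera. The grasps agreed with the side camera to within 2 mm, so I relied on that one for x and corrected by eye in close crops during each insertion. I did not see any cup or the lid get knocked aside.

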